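# Rest, regrasp and hang a bench pipette on its rack

### The arm

A 6-joint arm with a two-finger parallel gripper is mounted at the origin on a cart in front of the work surface, level with it; the furniture and walls round the work are solid. World frame = base frame: x ahead of the robot, y to its left, z up, the work surface at z = 0. Lengths are in m, angles in rad, forces in N, time in s.
With the tool pointing down it reaches from about 0.25 to 0.775 m from the base axis. Payload 8.9 kg.
Tool frame: the origin (TCP) lies midway between the tips of the shut fingers; the grasp point (between the pads) lies 19 mm behind it (bot.hold_point_z is the distance from the TCP to the grasp point, in m); z points along the fingers, y is the direction in which the jaws open and shut (so a half turn about z gives the same grasp; the last joint's range is limited). The gripper opens to 85 mm and grips with 20 to 120 N. Pads are 22 mm wide; open, the fingers measure 114 mm over their backs; the gripper's body (76 mm by 85 mm) begins 54 mm behind the grasp point. The pads swing forward as they close: fully open they stand 13 mm farther back than shut.
Start: joints at [1.022, 0.291, -0.153, 1.127, 0, 1.431], TCP at [0.209, 0.482, 0.231] pointing down, gripper open.
Joint ranges: [-2.52, 2.52], [-0.91, 1.74], [-1.3, 1.37], [-1.96, 2.02], [-1.52, 1.47], [-3.14, 3.14]. Speed limits (rad/s): [2.22, 2.22, 2.79, 3.14, 3.14, 3.14].

### API

Orientations are given as a unit quaternion [w, x, y, z].
In Python, from station import bot gives the robot as it stands.
- The arm moves only by the tool move_arm, never from a script. Its argument "deltas" is a list of rows, each an object with "gripper": the opening, from 0 (shut) to 1 (fully open); "offset": the shift along the world's x, y, z in cm, a list of three; "delta_rot": the turn, a rotation vector about the world's x, y, z in rad, a list of three. A call has 1 to 5 rows; each row is the pose to reach, as a shift and turn from the pose commanded when the call began; what a row does not reach only later rows make up. A row lasts 1/10 s, in which the tool goes at most 50 mm and 8.59 degrees, less where a joint would pass 70% of its speed; a pose out of reach is approached as far as the arm can. A call with a gripper value outside its range is refused whole. The fingers move at their own pace and stop on an object; the grip force is fixed at half the most. Time passes only in rows, so rows that repeat a pose let the fingers close. It gives the time, the measured TCP pose, the force and the opening at its end, in the units of the state.
- bot.get_state(): the state, without advancing time (a new reading comes with each control period).
- bot.snapshot(name): name is "scene" or "top"; returns a dict with "color" (420x560x3 uint8, blue, green, red), "fx", "fy", "cx", "cy" (pixels), "rvec" (rotation vector, rad) and "tvec" (3), from world to camera coordinates, as OpenCV has them. Camera axes: x right, y down, z forward; pixel columns grow to the right and rows downward; lengths in m; the calibration is good to about 2 mm. A picture is of the moment at which its call begins. There is no depth.
- bot.job_done(): hands the job in, once; it reports no verdict.
Trained networks look in a picture, given as the dict that the camera call returned (one of the last four; its "shot" number tells which), for a name from the list of things; names that differ only in an ending like _2 or _b are one class to them, and where a whole thing is asked for, a point or a joint stands for the part that bears it (a point fixed in the world has none). Each returns a list of dicts, best first, with "conf" (0 to 1); they miss things now and then, are a little off and sometimes report something else, mostly with a low value. They report only what shows in the picture. A call takes as long as a camera call.
- bot.silhouettes(picture, thing): "mask" (420x560 bool, what is visible of it) and "rect" ([left, top, right, bottom] in pixels, round what is visible of it).
- bot.mark_of(picture, thing): "at" ([row, column] in pixels: a listed point, or the origin of a listed thing).
The state is a dict: "clock": time; "joint_positions": joint angles; "joint_velocities": joint speeds; "joint_torque": joint torques, N m; "eef_pos": TCP position; "orientation": TCP orientation; "ft_force": force on the tool from outside, world axes, zero at the start; "ft_torque": the same for the moment, N m; "opening": opening from 0.0 (shut) to 1.0 (fully open).
Only numpy, scipy, OpenCV 4.12 (cv2) and the standard library are available. Lean on these libraries where they do the work, as an engineer would, in place of code of your own. Each camera call takes 0.05 s, during which the arm holds its last target. There are 200 camera calls.

### The job

The pipette left lying on the worktop belongs on the empty hanger of the pipette rack. The rack is so crowded that it can only be hung up while held by its head, so first lay it in the sloping bench rest, handle seated in the notches and head uppermost, and let go; then take it again above its finger hook, lift it out and hang it upright by the finger hook in the notch of the empty hanger. Leave the two pipettes that hang there and everything else on the worktop where they are.

Things in the scene. Friction and masses are not known exactly. Their poses are not given: they have to be found in the camera images.
- pipette: White pipette, 207 mm long, about 0.12 kg, lying loose on its flat side. Origin on its long axis near its balance point, 100 mm from the nozzle end, then 14 mm above the worktop; x to the head, y to the finger hook, z across its thickness (up while it lies). White handle x = -30 to 90 mm, 34 mm wide (y), 28 mm thick (z); grey shaft 18 mm thick below it; plunger button to x = 107 mm.
- pipette_hook (a point): Middle of the finger hook's gap, at pipette x = 20, y = 24.5 mm. The hook, 12 mm wide in z, is an arm at x = 28 to 36 mm from the handle's +y side (y = 17 mm) out to y = 38 mm, ending in a lip (y = 32 to 38 mm) that points to the nozzle down to x = 12 mm: a gap 15 mm wide, 16 mm deep, open to the nozzle end.
- pipette_head (a point): Point on the pipette's axis in its head, pipette x = 72 mm, 18 mm below the top of the handle: where it is to be held for hanging.
- rest: Fixed aluminium bench rest, foot 130 x 74 x 8 mm, with a spine rising at 50 degrees. Origin under the middle of the foot; x horizontal, the way the slope rises; y square to it; z up. The pipette is laid in from above, square to its axis: axis in the rest's xz plane rising at 50 degrees from nozzle to head, pipette y along rest y. The handle stands free above the saddle.
- rest_seat (a point): Where the seated pipette's origin lies (rest x -2, y 0, z 106 mm). In the seated pipette's x: black fork at -43 to -31 mm, prongs 25 mm apart beside the shaft up to z = 4 mm, its upper face stops the handle's shoulder; black saddle at 6 to 18 mm under the handle, cheeks 39 mm apart up to z = -4 mm. Between them the handle's sides are open for fingers; the 22 mm wide spine lies below z = -25 mm.
- rack: Fixed pipette rack: grey foot 120 x 236 x 10 mm, two posts and a rail at its back with three white hangers 66 mm apart. Origin on the worktop below the middle of the row of hangers; x to the back of the rack, y along the row, z up.
- hanger_free: The empty hanger, in any of the three places: an upright plate 7 mm thick (x = -3.5 to 3.5 mm), 40 mm wide, 46 mm tall, with a notch in its top edge, 26 mm wide in y between ears 9 mm high. Origin: middle of the notch's bottom, 160 mm above the worktop; axes as the rack's (x square to the plate, to the back). Behind the plate is an open pocket 24 mm deep (x), floor at z = -25 mm.
- hung_place (a point): Where the origin of a pipette hung on the empty hanger lies: x = -21, y = 0, z = -28 mm in the hanger's frame. The pipette is then upright, nozzle down, its x axis up, its y along the hanger's x, the hook's arm on the notch, the lip in the pocket, the handle against the plate's front (let go further out, it settles leaning up to 10 degrees).
- pipette_a: A pipette of the same shape, hanging loose on another hanger, the hook to the back. Origin on its long axis, 100 mm above its nozzle end; x to the back of the rack, z up. Leave it.
- pipette_b: The same, hanging loose on the third hanger. Leave it.
- stapler: Stapler lying loose, 34 x 112 x 34 mm, long in its y; origin under its middle. Leave it.
- tape_measure: Pocket tape measure, 32 x 67 x 55 mm, standing loose; origin under its middle. Leave it.
- tape_roll: Roll of tape, 67 mm across, 19 mm high, loose; origin under its middle. Leave it.
- sample_jar: Screw-lid jar, 51 mm across, 66 mm high, standing loose; origin under its middle. Leave it.
- calculator: Pocket calculator, 108 x 66 x 13 mm, long in its x, loose; origin under its middle. Leave it.
- note_block: Block of note slips, 72 x 72 x 27 mm, loose; origin under its middle. Leave it.
- glue_stick: Glue stick standing loose, 22 mm across, 89 mm high; origin under its middle. Leave it.

How it is judged:
By the outcome, as a careful person would: the job done as asked, in the order asked, and still so for the second after the job is handed in, with the robot touching nothing.
It also fails if it takes over 67 s, if anything falls off the work surface, if the arm or the gripper's body presses on something with over 40 N, if the wrist force passes 120 N, or if a joint passes its speed limit or range.

## Working session

There is one attempt and no reset: what is moved stays moved. The work goes in short steps, Python scripts to look and compute and a tool call to move; the robot and the scene stay as the last step left them, time stands still between calls to the robot, and variables do not carry over. Pictures are saved under pics/ and viewed, about 8 in all and at most 12, crops included, and the job is handed in when it is done.

Besides the shell and the picture viewer there is one more tool, called after ">>>" as name([rows], argument=value, ...), one row to a line, values as JSON. move_arm: Moves the arm, as the interface text tells. Its arguments: {"type":"object","properties":{"deltas":{"type":"array","items":{"type":"object","properties":{"gripper":{"type":"number"},"offset":{"type":"array","items":{"type":"number"}},"delta_rot":{"type":"array","items":{"type":"number"}}}}}},"required":["deltas"]}

```bash
ls; mkdir -p pics
python3 - <<'E'
from station import bot
import cv2,numpy as np
s=bot.get_state();print(s['clock'],s['eef_pos'],s['orientation'],bot.hold_point_z)
names=['pipette','pipette_hook','pipette_head','rest','rest_seat','rack','hanger_free','hung_place','pipette_a']
for n in['scene','top']:
    p=bot.snapshot(n);cv2.imwrite(f'pics/{n}0.png',p['color'])
    R=cv2.Rodrigues(np.array(p['rvec']))[0];print(n,p['fx'],p['cx'],p['cy'],'cam',-R.T@np.array(p['tvec']).ravel())
    for t in names:
        try: print(t,[(np.round(d['at'],1).tolist(),round(d['conf'],2)) for d in bot.mark_of(p,t)][:4])
        except Exception as e: print(t,e)
E
```

```text
pics
0.0 [0.20893545 0.48116157 0.23072899] [-2.26609110e-04  2.03440451e-01  9.79087102e-01 -6.14964416e-04] 0.0187
scene 547.0552310385967 278.80263812556547 202.82976126313147 cam [-0.8914203   0.97842468  0.86638505]
pipette [([216.0, 276.5], 0.83), ([210.7, 370.9], 0.59), ([207.9, 286.8], 0.59), ([240.6, 328.3], 0.2)]
pipette_hook [([210.7, 381.3], 0.53)]
pipette_head [([214.8, 370.3], 0.57)]
rest [([221.9, 320.1], 0.72), ([215.5, 371.4], 0.22)]
rest_seat [([196.8, 317.5], 0.7)]
rack [([249.0, 273.4], 0.78), ([197.5, 321.7], 0.74)]
hanger_free [([207.1, 251.5], 0.45), ([236.5, 344.4], 0.35), ([223.9, 319.1], 0.31)]
hung_place [([220.3, 259.9], 0.45)]
pipette_a [([216.0, 276.5], 0.83), ([210.7, 370.9], 0.59), ([207.9, 286.8], 0.59), ([240.6, 328.3], 0.2)]
top 379.28193928129997 275.9292362447397 215.68444330306622 cam [0.40235491 0.04037748 1.28876474]
pipette [([227.5, 268.2], 0.74), ([222.9, 381.6], 0.73), ([236.2, 246.9], 0.57), ([207.8, 322.3], 0.42)]
pipette_hook [([232.7, 383.6], 0.77), ([221.8, 379.4], 0.25)]
pipette_head [([237.5, 366.5], 0.98)]
rest [([210.6, 317.3], 0.97), ([239.7, 413.4], 0.56), ([245.5, 338.7], 0.28)]
rest_seat [([206.7, 323.5], 0.86)]
rack [([225.6, 251.9], 0.97), ([251.0, 295.1], 0.17)]
hanger_free [([227.9, 223.9], 0.66), ([234.0, 224.2], 0.3)]
hung_place [([236.5, 226.9], 0.43)]
pipette_a [([227.5, 268.2], 0.74), ([222.9, 381.6], 0.73), ([236.2, 246.9], 0.57), ([207.8, 322.3], 0.42)]
```

Run:
```python
import cv2
a=cv2.imread('pics/top0.png');b=cv2.imread('pics/scene0.png')
cv2.imwrite('pics/topc.png',cv2.resize(a[130:330,180:440],None,fx=3,fy=3,interpolation=cv2.INTER_CUBIC))
cv2.imwrite('pics/scenec.png',cv2.resize(b[130:330,200:430],None,fx=3,fy=3,interpolation=cv2.INTER_CUBIC))
```

```text
(no output)
```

View pics/topc.png

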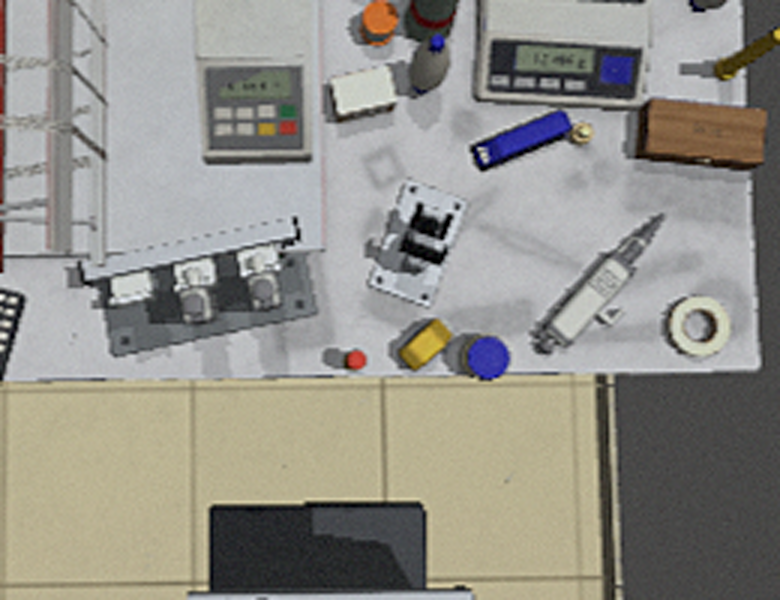

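View pics/scenec.png

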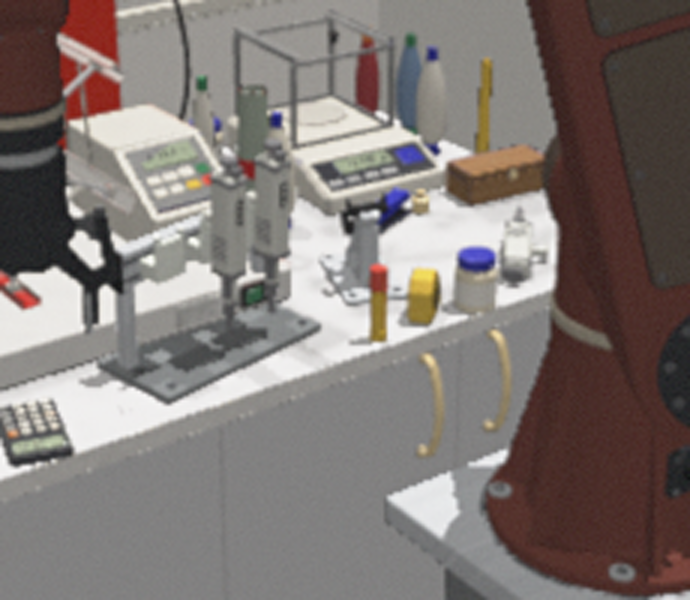

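The top view has +x up and +y left. The free hanger is the left one in the image (crop 130,285), the rest is at crop (418,242), and the pipette is at crop (600,285) with its head to the lower left. The scene view shows the rest's spine, the two hung pipettes, and the arm partly hiding the pipette.

```bash
cat > h.py <<'E'
from station import bot
import cv2,numpy as np
from scipy.optimize import minimize,least_squares
def cam(p): return np.array(p['rvec'],float),np.array(p['tvec'],float),np.array([[p['fx'],0,p['cx']],[0,p['fy'],p['cy']],[0,0,1.]])
def proj(p,X):
    r,t,K=cam(p);return cv2.projectPoints(np.asarray(X,float).reshape(-1,3),r,t,K,None)[0].reshape(-1,2)
def onplane(p,uv,z):
    r,t,K=cam(p);R=cv2.Rodrigues(r)[0];c=-R.T@t.ravel()
    d=R.T@np.linalg.inv(K)@np.array([uv[0],uv[1],1.]);return c+d*(z-c[2])/d[2]
def box(a): # x0,x1,y0,y1,z0,z1 in m
    return np.array([[x,y,z] for x in a[:2] for y in a[2:4] for z in a[4:6]])
def pose2(x,y,a,z=0):
    c,s=np.cos(a),np.sin(a);T=np.eye(4);T[:3,:3]=[[c,-s,0],[s,c,0],[0,0,1]];T[:3,3]=[x,y,z];return T
def tf(T,X): return np.asarray(X)@T[:3,:3].T+T[:3,3]
def render(p,T,boxes,S=4):
    m=np.zeros((420*S,560*S),np.uint8)
    for b in boxes:
        q=proj(p,tf(T,b));q=(q+.5)*S-.5
        cv2.fillConvexPoly(m,cv2.convexHull(q.astype(np.float32)).round().astype(np.int32),1)
    return cv2.resize(m.astype(np.float32),(560,420),interpolation=cv2.INTER_AREA)
mm=1e-3
PIP=[box(np.array(b)*mm) for b in [[-30,90,-17,17,-14,14],[-70,-30,-9,9,-9,9],[-100,-70,-4,4,-4,4],[90,107,-7,7,-7,7],[28,36,17,38,-6,6],[12,36,32,38,-6,6]]]
E
python3 - <<'E'
from h import *
print([a for a in dir(bot) if a[0]!='_'])
tops=bot.snapshot('top');sc=bot.snapshot('scene')
for nm,p in(('top',tops),('scene',sc)):
  for t in['pipette','rest','rack']:
    for i,d in enumerate(bot.silhouettes(p,t)[:4]): print(nm,t,round(d['conf'],2),np.round(d['rect']),d['mask'].sum()); np.save(f'pics/{nm}_{t}{i}.npy',d['mask'])
for k,uv,z in[('head',(366.5,237.5),.014),('hook',(383.6,232.7),.014),('pip',(381.6,222.9),.014),('rest',(317.3,210.6),0),('seat',(323.5,206.7),.106),('rack',(251.9,225.6),0),('hang',(223.9,227.9),.16),('hung',(226.9,236.5),.132),('pa',(268.2,227.5),.132),('pb',(246.9,236.2),.132)]: print(k,onplane(tops,uv,z).round(4))
for k,uv,z in[('rest',(320.1,221.9),0),('seat',(317.5,196.8),.106),('rack',(273.4,249),0),('hang',(251.5,207.1),.16),('hung',(259.9,220.3),.132),('pa',(276.5,216),.132),('pb',(286.8,207.9),.132)]: print('sc',k,onplane(sc,uv,z).round(4))
E
```

```text
['IKError', 'get_state', 'hold_point_z', 'job_done', 'mark_of', 'silhouettes', 'snapshot']
top pipette 0.77 [358. 202. 403. 246.] 562
top pipette 0.75 [240. 222. 254. 239.] 162
top pipette 0.62 [264. 216. 271. 231.] 138
top rest 0.66 [304. 188. 336. 234.] 812
top rack 0.64 [205. 201. 282. 245.] 1639
scene pipette 0.88 [267. 184. 284. 242.] 584
scene pipette 0.76 [371. 201. 386. 225.] 220
scene pipette 0.67 [282. 175. 298. 233.] 498
scene rest 0.77 [304. 197. 335. 228.] 469
head [ 0.4424 -0.2625  0.014 ]
hook [ 0.4577 -0.3205  0.014 ]
pip [ 0.4908 -0.3151  0.014 ]
rest [ 0.5368 -0.1011  0.    ]
seat [ 0.5378 -0.1092  0.106 ]
rack [0.4885 0.1227 0.    ]
hang [0.4721 0.196  0.16  ]
hung [0.4475 0.1907 0.132 ]
pa [0.4732 0.0645 0.132 ]
pb [0.4475 0.1298 0.132 ]
sc rest [ 0.5438 -0.1106  0.    ]
sc seat [ 0.5372 -0.0932  0.106 ]
sc rack [0.4686 0.139  0.    ]
sc hang [0.4919 0.2015 0.16  ]
sc hung [0.4439 0.2006 0.132 ]
sc pa [0.4402 0.1413 0.132 ]
sc pb [0.4731 0.08   0.132 ]
```

```bash
cat >> h.py <<'E'
def fitm(obs,boxes,x0,z,d=(.004,.004,.05)):
    def f(v):
        T=pose2(*v,z=z);return sum(np.abs(render(p,T,boxes)-cv2.GaussianBlur(m.astype(np.float32),(0,0),.5)).sum()/m.sum() for p,m in obs)
    x0=np.array(x0);sim=np.vstack([x0]+[x0+np.eye(3)[i]*d[i]*2 for i in range(3)])
    r=minimize(f,x0,method='Nelder-Mead',options=dict(initial_simplex=sim,xatol=1e-4,fatol=1e-4,maxfev=250));return r.x,r.fun
RESTF=[box(np.array([-65,65,-37,37,0,8])*mm)]
E
python3 - <<'E'
from h import *
t=bot.snapshot('top');s=bot.snapshot('scene')
L=lambda n:np.load(f'pics/{n}.npy')
for obs in([(t,L('top_pipette0'))],[(t,L('top_pipette0')),(s,L('scene_pipette1'))]):
    x,f=fitm(obs,PIP,(.49,-.315,np.deg2rad(140)),.014);print('pip',x[:2].round(4),np.rad2deg(x[2]).round(1),f)
v=x
# rest: black-part and foot outline, foot only
m=L('top_rest0');x,f=fitm([(t,m)],RESTF,(.537,-.101,np.deg2rad(155)),0);print('rest',x[:2].round(4),np.rad2deg(x[2]).round(1),f)
S=6
def draw(p,T,boxes,img,col):
    for b in boxes:
        q=(proj(p,tf(T,b))+.5)*S-.5
        cv2.polylines(img,[cv2.convexHull(q.astype(np.float32)).round().astype(np.int32)],True,col,1)
im=cv2.resize(t['color'],None,fx=S,fy=S,interpolation=cv2.INTER_CUBIC)
draw(t,pose2(*v,z=.014),PIP,im,(0,0,255))
draw(t,pose2(*x),RESTF,im,(0,0,255))
# fork & saddle in seat frame
c,sn=np.cos(np.deg2rad(50)),np.sin(np.deg2rad(50))
Ts=np.eye(4);Ts[:3,:3]=np.array([[c,0,-sn],[0,1,0],[sn,0,c]]);Ts[:3,3]=[-.002,0,.106]
FS=[box(np.array(b)*mm) for b in[[-43,-31,12.5,18,-20,4],[-43,-31,-18,-12.5,-20,4],[6,18,19.5,25,-20,-4],[6,18,-25,-19.5,-20,-4]]]
draw(t,pose2(*x)@Ts,FS,im,(0,255,0))
cv2.imwrite('pics/ov1.png',im[185*S:255*S,298*S:410*S])
E
```

```text
pip [ 0.4919 -0.3135] 136.2 0.11805782114483708
pip [ 0.4916 -0.3137] 136.5 0.2867710194360936
rest [ 0.5368 -0.1049] 158.2 0.055101629548472135
```

View pics/ov1.png

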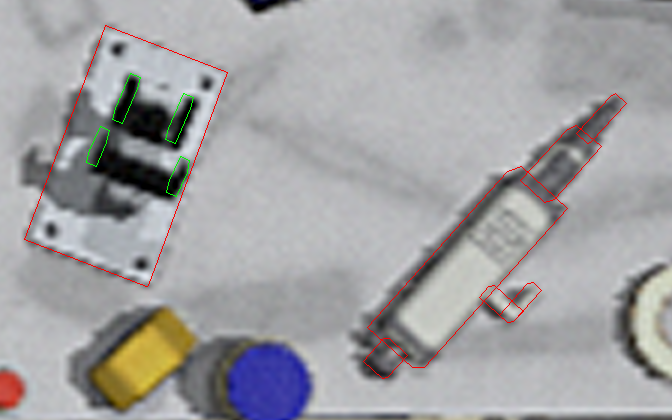

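Both overlays fit within about 2 mm: rest at (0.537, -0.105) with yaw 158°, pipette at (0.4917, -0.3136) with yaw 136.4°. Moving now to above the pipette.

>>> move_arm([
  {"gripper":1,"offset":[5,-20,10],"delta_rot":[0,0,0]},
  {"gripper":1,"offset":[5,-20,10],"delta_rot":[0,0,0]},
  {"gripper":1,"offset":[5,-20,10],"delta_rot":[0,0,0]},
  {"gripper":1,"offset":[5,-20,10],"delta_rot":[0,0,0]},
  {"gripper":1,"offset":[9,-24,10],"delta_rot":[0,0,-0.1]},
])

```text
clock: 2.0
eef_pos: [0.2809, 0.2654, 0.3286]
orientation: [0.001, 0.252, 0.968, 0.001]
ft_force: [0.9, 0.3, -0.8]
opening: 0.997
```

>>> move_arm([
  {"gripper":1,"offset":[3,-5,0],"delta_rot":[0,0,-0.08]},
  {"gripper":1,"offset":[6,-9,0],"delta_rot":[0,0,-0.14]},
  {"gripper":1,"offset":[9,-13.5,0],"delta_rot":[0,0,-0.25]},
  {"gripper":1,"offset":[12,-18,0],"delta_rot":[0,0,-0.25]},
  {"gripper":1,"offset":[15,-22.5,0],"delta_rot":[0,0,-0.25]},
])

```text
clock: 2.5
eef_pos: [0.4208, 0.0567, 0.3267]
orientation: [0.0, 0.371, 0.929, 0.0]
ft_force: [0.4, 1.7, -0.3]
opening: 0.999
```

```bash
cat >> h.py <<'E'
from scipy.spatial.transform import Rotation as Ro
def st():
    s=bot.get_state();q=s['orientation'];R=Ro.from_quat([q[1],q[2],q[3],q[0]])
    print('t',s['clock'],'p',np.round(s['eef_pos'],4),'j',np.round(s['joint_positions'],3),'F',np.round(s['ft_force'],1),'op',round(s['opening'],3))
    with open('log.txt','a') as f: f.write(repr([list(map(float,s['joint_positions'])),list(map(float,s['eef_pos'])),list(map(float,q))])+'\n')
    return np.array(s['eef_pos']),R
def need(ptgt,Rtgt):
    p,R=st();print('offset cm',((np.array(ptgt)-p)*100).round(2),'rot',(Rtgt*R.inv()).as_rotvec().round(4))
def Rz_y(z,y):
    z=np.array(z)/np.linalg.norm(z);y=np.array(y)-np.dot(y,z)*z;y/=np.linalg.norm(y);return Ro.from_matrix(np.column_stack([np.cross(y,z),y,z]))
E
python3 - <<'E'
from h import *
a=np.deg2rad(46.4);need([.5008,-.3222,.003],Rz_y([0,0,-1],[np.cos(a),np.sin(a),0]))
E
```

```text
t 2.5 p [0.4208 0.0567 0.3267] j [-0.039  0.058 -0.19   1.322  0.     0.722] F [ 0.4  1.7 -0.3] op 0.999
offset cm [  8.   -37.89 -32.37] rot [-0.0001  0.0009 -0.0006]
```

>>> move_arm([
  {"gripper":1,"offset":[1,-5,0],"delta_rot":[0,0,0]},
  {"gripper":1,"offset":[2,-10,0],"delta_rot":[0,0,0]},
  {"gripper":1,"offset":[3,-15,0],"delta_rot":[0,0,0]},
  {"gripper":1,"offset":[4,-20,0],"delta_rot":[0,0,0]},
  {"gripper":1,"offset":[5,-25,-1],"delta_rot":[0,0,0]},
])

```text
clock: 3.0
eef_pos: [0.4693, -0.1882, 0.3183]
orientation: [0.001, 0.371, 0.929, -0.0]
ft_force: [2.2, 0.8, 0.5]
opening: 1.0
```

>>> move_arm([
  {"gripper":1,"offset":[1,-5,-2],"delta_rot":[0,0,0]},
  {"gripper":1,"offset":[2,-9,-5],"delta_rot":[0,0,0]},
  {"gripper":1,"offset":[3,-12.9,-9],"delta_rot":[0,0,0]},
  {"gripper":1,"offset":[3,-12.9,-14],"delta_rot":[0,0,0]},
  {"gripper":1,"offset":[3,-12.9,-19],"delta_rot":[0,0,0]},
])

```text
clock: 3.5
eef_pos: [0.4991, -0.3164, 0.1349]
orientation: [0.001, 0.372, 0.928, -0.0]
ft_force: [0.1, -0.1, -0.2]
opening: 0.997
```

Run:
```python
from h import *
a=np.deg2rad(46.4);need([.5008,-.3222,.003],Rz_y([0,0,-1],[np.cos(a),np.sin(a),0]))
```

```text
t 3.5 p [ 0.4991 -0.3164  0.1349] j [-0.689  0.48  -0.13   0.959 -0.     0.073] F [ 0.1 -0.1 -0.2] op 0.997
offset cm [  0.17  -0.58 -13.19] rot [0.0011 0.0012 0.0008]
```

>>> move_arm([
  {"gripper":1,"offset":[0.1,-0.3,-5],"delta_rot":[0,0,0]},
  {"gripper":1,"offset":[0.1,-0.3,-8],"delta_rot":[0,0,0]},
  {"gripper":1,"offset":[0.1,-0.3,-8],"delta_rot":[0,0,0]},
])

```text
clock: 3.8
eef_pos: [0.497, -0.3153, 0.0524]
orientation: [-0.004, 0.371, 0.929, 0.001]
ft_force: [-0.4, -0.2, 0.1]
opening: 1.002
```

Run:
```python
from h import *
a=np.deg2rad(46.4);need([.5008,-.3222,.003],Rz_y([0,0,-1],[np.cos(a),np.sin(a),0]))
t=bot.snapshot('top');cv2.imwrite('pics/t2.png',cv2.resize(t['color'][190:260,330:420],None,fx=6,fy=6,interpolation=cv2.INTER_CUBIC))
```

```text
t 3.8 p [ 0.497  -0.3153  0.0524] j [-0.689  0.567 -0.224  0.788  0.     0.071] F [-0.4 -0.2  0.1] op 1.002
offset cm [ 0.38 -0.69 -4.94] rot [-0.0051 -0.0062 -0.0009]
```

>>> move_arm([
  {"gripper":1,"offset":[0.35,-0.7,-2],"delta_rot":[0,0,0]},
  {"gripper":1,"offset":[0.35,-0.7,-3.5],"delta_rot":[0,0,0]},
  {"gripper":1,"offset":[0.35,-0.7,-3.5],"delta_rot":[0,0,0]},
])

```text
clock: 4.15
eef_pos: [0.5037, -0.3247, 0.0224]
orientation: [0.0, 0.371, 0.929, -0.0]
ft_force: [-0.6, 1.1, 0.4]
opening: 1.001
```

Run:
```python
from h import *
a=np.deg2rad(46.4);need([.5008,-.3222,.003],Rz_y([0,0,-1],[np.cos(a),np.sin(a),0]))
```

```text
t 4.15 p [ 0.5037 -0.3247  0.0224] j [-0.695  0.614 -0.231  0.725 -0.     0.065] F [-0.6  1.1  0.4] op 1.001
offset cm [-0.29  0.25 -1.94] rot [ 0.0003  0.0004 -0.0012]
```

>>> move_arm([
  {"gripper":1,"offset":[-0.2,0.2,-1.6],"delta_rot":[0,0,0]},
  {"gripper":1,"offset":[-0.2,0.2,-1.6],"delta_rot":[0,0,0]},
  {"gripper":1,"offset":[-0.2,0.2,-1.6],"delta_rot":[0,0,0]},
])

```text
clock: 4.45
eef_pos: [0.5021, -0.3229, 0.0074]
orientation: [0.001, 0.371, 0.929, -0.0]
ft_force: [0.6, -0.5, 0.3]
opening: 1.0
```

Run:
```python
from h import *
a=np.deg2rad(46.4);need([.5008,-.3222,.003],Rz_y([0,0,-1],[np.cos(a),np.sin(a),0]))
t=bot.snapshot('top');need([.5008,-.3222,.003],Rz_y([0,0,-1],[np.cos(a),np.sin(a),0]))
cv2.imwrite('pics/t3.png',cv2.resize(t['color'][190:260,330:420],None,fx=7,fy=7,interpolation=cv2.INTER_CUBIC))
```

```text
t 4.45 p [ 0.5021 -0.3229  0.0074] j [-0.694  0.629 -0.251  0.688  0.     0.066] F [ 0.6 -0.5  0.3] op 1.0
offset cm [-0.13  0.07 -0.44] rot [ 0.0011  0.0013 -0.0013]
t 4.5 p [ 0.5022 -0.3231  0.0074] j [-0.694  0.629 -0.251  0.688 -0.     0.066] F [-0.   0.3 -0.3] op 1.0
offset cm [-0.14  0.09 -0.44] rot [ 0.0014  0.0016 -0.0013]
```

View pics/t3.png

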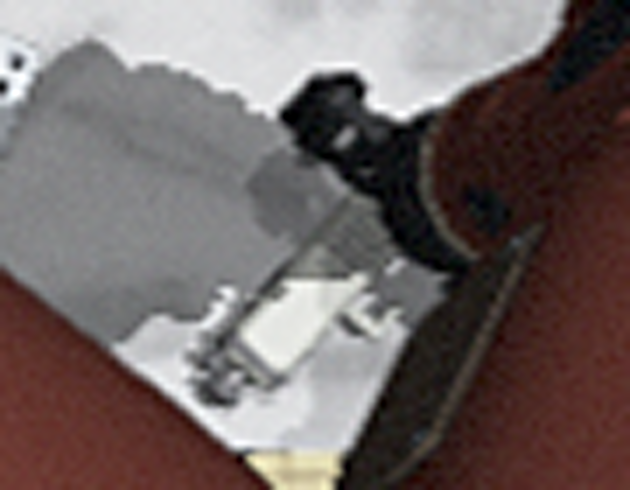

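The fingers straddle the handle and the hook is clear of them. Lowering the last 4 mm and closing.

>>> move_arm([
  {"gripper":1,"offset":[-0.1,0.1,-0.4],"delta_rot":[0,0,0]},
  {"gripper":0.3,"offset":[-0.1,0.1,-0.4],"delta_rot":[0,0,0]},
  {"gripper":0.2,"offset":[-0.1,0.1,-0.4],"delta_rot":[0,0,0]},
  {"gripper":0.2,"offset":[-0.1,0.1,-0.4],"delta_rot":[0,0,0]},
  {"gripper":0.2,"offset":[-0.1,0.1,-0.4],"delta_rot":[0,0,0]},
])

```text
clock: 5.0
eef_pos: [0.5005, -0.3216, 0.002]
orientation: [0.0, 0.371, 0.929, -0.0]
ft_force: [0.4, 0.2, -1.8]
opening: 0.39
```

>>> move_arm([
  {"gripper":0.2,"offset":[0,0,0],"delta_rot":[0,0,0]},
  {"gripper":0.2,"offset":[0,0,0],"delta_rot":[0,0,0]},
  {"gripper":0.2,"offset":[0,0,0],"delta_rot":[0,0,0]},
])

```text
clock: 5.3
eef_pos: [0.5006, -0.3216, 0.0019]
orientation: [0.0, 0.371, 0.929, -0.0]
ft_force: [0.8, 0.9, 5.3]
opening: 0.387
```

Run:
```python
from h import *
p,R=st();print(R.as_matrix().round(3))
D=[eval(l) for l in open('log.txt')]
# linear planar kinematics fit (j5~0)
A=[];b=[]
for j,p,q in D:
    r=np.sqrt(p[0]**2+p[1]**2-.0729**2)
    a1=j[1];a2=j[1]-j[2];a3=a2+j[3]-np.pi/2  # angle from vertical, last: 0 = down
    print(np.round([r,p[2],a1,a2,a3],3))
```

```text
t 5.3 p [ 0.5006 -0.3216  0.0019] j [-0.694  0.634 -0.26   0.676  0.     0.066] F [0.8 0.9 5.3] op 0.387
[[-0.725  0.689  0.001]
 [ 0.689  0.725 -0.   ]
 [-0.001  0.    -1.   ]]
[ 0.418  0.327  0.058  0.248 -0.001]
[ 0.586  0.135  0.48   0.61  -0.002]
[0.584 0.052 0.567 0.791 0.008]
[ 0.595  0.022  0.614  0.845 -0.   ]
[ 0.592  0.007  0.629  0.881 -0.002]
[ 0.593  0.007  0.629  0.881 -0.002]
[ 0.591  0.002  0.634  0.894 -0.001]
```

Gripped at an opening of about 33 mm. Lifting, then heading for the rest.

>>> move_arm([
  {"gripper":0.2,"offset":[0,0,3],"delta_rot":[0,0,0]},
  {"gripper":0.2,"offset":[0,0,8],"delta_rot":[0,0,0]},
  {"gripper":0.2,"offset":[0,0,13],"delta_rot":[0,0,0]},
  {"gripper":0.2,"offset":[0,0,18],"delta_rot":[0,0,0]},
  {"gripper":0.2,"offset":[1,3,22],"delta_rot":[0,0,0]},
])

```text
clock: 5.8
eef_pos: [0.5098, -0.2944, 0.2235]
orientation: [0.001, 0.372, 0.928, -0.001]
ft_force: [1.6, 0.4, -0.7]
opening: 0.386
```

```bash
cat >> h.py <<'E'
def seatR(yaw=158.2):
    a=np.deg2rad(yaw);r=np.array([np.cos(a),np.sin(a),0]);x=np.cos(np.deg2rad(50))*r+np.array([0,0,np.sin(np.deg2rad(50))]);y=np.array([-np.sin(a),np.cos(a),0]);return np.column_stack([x,y,np.cross(x,y)])
SEAT=np.array([.5368,-.1049,.106])-.002*np.array([np.cos(np.deg2rad(158.2)),np.sin(np.deg2rad(158.2)),0])
E
python3 - <<'E'
from h import *
p,R=st()
D=[eval(l) for l in open('log.txt')]+[[[1.022,.291,-.153,1.127,0,1.431],[.2089,.4812,.2307],0]]
def mod(v,j):
    h,L1,d1,L2,d2=v;a1=j[1]+d1;a2=j[1]-j[2]+d2
    return np.array([L1*np.sin(a1)+L2*np.sin(a2),h+L1*np.cos(a1)+L2*np.cos(a2)])
def f(v): return np.concatenate([mod(v,j)-[np.sqrt(p[0]**2+p[1]**2-.0729**2),p[2]] for j,p,q in D])
for d2 in(1.5,0.8):
    s=least_squares(f,[-.1,.3,0,.3,d2]);print(s.x.round(3),s.cost,f(s.x).round(3).reshape(-1,2).tolist())
Rp=seatR();Rt=Ro.from_matrix(Rp@np.diag([1,-1,-1]))
for up in(.07,0):
    print('tgt',(SEAT+Rp@[-.0119+.004,0,-.012+up]).round(4))
    need(SEAT+Rp@[-.0119+.004,0,-.012+up],Rt)
E
```

```text
t 5.8 p [ 0.5098 -0.2944  0.2235] j [-6.470e-01  4.150e-01  8.000e-03  1.161e+00 -1.000e-03  1.160e-01] F [ 1.6  0.4 -0.7] op 0.386
[-0.146  0.514 -0.002  0.391  1.427] 7.874885408045026e-06 [[-0.001, -0.0], [-0.0, -0.0], [0.003, -0.0], [-0.0, -0.0], [-0.001, 0.0], [-0.001, 0.0], [-0.001, 0.0], [-0.0, -0.0], [0.001, 0.0]]
[-0.146  0.514 -0.002  0.391  1.427] 7.874885408044552e-06 [[-0.001, -0.0], [-0.0, -0.0], [0.003, -0.0], [-0.0, -0.0], [-0.001, 0.0], [-0.001, 0.0], [-0.001, 0.0], [-0.0, -0.0], [0.001, 0.0]]
tgt [ 0.5846 -0.124   0.1372]
t 5.8 p [ 0.5098 -0.2944  0.2235] j [-6.470e-01  4.150e-01  8.000e-03  1.161e+00 -1.000e-03  1.160e-01] F [ 1.6  0.4 -0.7] op 0.386
offset cm [ 7.48 17.03 -8.63] rot [0.477  0.74   0.3574]
tgt [ 0.5348 -0.1041  0.0922]
t 5.8 p [ 0.5098 -0.2944  0.2235] j [-6.470e-01  4.150e-01  8.000e-03  1.161e+00 -1.000e-03  1.160e-01] F [ 1.6  0.4 -0.7] op 0.386
offset cm [  2.5   19.03 -13.13] rot [0.477  0.74   0.3574]
```

>>> move_arm([
  {"gripper":0.2,"offset":[1.5,3,2],"delta_rot":[0.067,0.104,0.05]},
  {"gripper":0.2,"offset":[3,6.5,4],"delta_rot":[0.134,0.207,0.1]},
  {"gripper":0.2,"offset":[5,10,4],"delta_rot":[0.2,0.311,0.15]},
  {"gripper":0.2,"offset":[6,13.5,4],"delta_rot":[0.267,0.414,0.2]},
  {"gripper":0.2,"offset":[7.5,17,4],"delta_rot":[0.334,0.518,0.25]},
])

```text
clock: 6.3
eef_pos: [0.5678, -0.1173, 0.244]
orientation: [-0.263, 0.248, 0.931, 0.054]
ft_force: [-26.6, 8.3, -6.2]
opening: 0.385
```

>>> move_arm([
  {"gripper":0.2,"offset":[0,0,0],"delta_rot":[0,0,0]},
])

```text
clock: 6.4
eef_pos: [0.5669, -0.1111, 0.237]
orientation: [-0.269, 0.244, 0.93, 0.055]
ft_force: [-0.1, 0.4, -1.2]
opening: 0.385
```

Run:
```python
from h import *
p,R=st();print(R.as_matrix().round(3))
j=bot.get_state()['joint_positions']
L1,L2=.514,.391;a1=j[1]-.002;a2=j[1]-j[2]+1.427
r=L1*np.sin(a1)+L2*np.sin(a2);z=L1*np.cos(a1)+L2*np.cos(a2)
c,s=np.cos(j[0]),np.sin(j[0])
w=np.array([c*r,s*r,z]) ; print('wrist rel shoulder',w.round(4),'pitch',j[1]-j[2]+j[3])
print('arm frame tcp-w:',(np.array([[c,s,0],[-s,c,0],[0,0,1]])@(p-w)).round(4),'tool z arm',(np.array([[c,s,0],[-s,c,0],[0,0,1]])@R.as_matrix()[:,2]).round(3),'y',(np.array([[c,s,0],[-s,c,0],[0,0,1]])@R.as_matrix()[:,1]).round(3))
Rp=seatR();Rt=Ro.from_matrix(Rp@np.diag([1,-1,-1]))
need(SEAT+Rp@[-.0119+.004,0,-.012+.07],Rt)
```

```text
t 6.4 p [ 0.5669 -0.1111  0.237 ] j [-0.352  0.948  0.84   2.017  0.056  0.145] F [-0.1  0.4 -1.2] op 0.385
[[-0.736  0.483 -0.474]
 [ 0.424  0.875  0.233]
 [ 0.527 -0.029 -0.849]]
wrist rel shoulder [ 0.758  -0.2782  0.3151] pitch 2.124773195658464
arm frame tcp-w: [-0.237   0.091  -0.0781] tool z arm [-0.525  0.056 -0.849] y [ 0.152  0.988 -0.029]
t 6.4 p [ 0.5669 -0.1111  0.237 ] j [-0.352  0.948  0.84   2.017  0.056  0.145] F [-0.1  0.4 -1.2] op 0.385
offset cm [ 1.77 -1.29 -9.98] rot [0.1619 0.2741 0.1186]
```

```bash
cat >> h.py <<'E'
def ik(p,R):
    t=R.as_matrix()[:,2];B=np.array(p)-.32*t;r=np.hypot(B[0],B[1]);j1=np.arctan2(B[1],B[0])-np.arcsin(.073/r)
    c,s=np.cos(j1),np.sin(j1);ta=np.array([c*t[0]+s*t[1],-s*t[0]+c*t[1],t[2]])
    j5=np.arcsin(ta[1]);P=np.arctan2(-ta[2],ta[0]);P+=2*np.pi*(P<-np.pi/2)
    u=np.array([np.cos(P),-np.sin(P)]);W=np.array([c*B[0]+s*B[1],B[2]-.304])-.13*u
    L1,L2=.514,.391;d=np.hypot(*W);k=(d*d-L1*L1-L2*L2)/(2*L1*L2)
    if abs(k)>1: return None
    e=np.arccos(k);a1=np.arctan2(W[0],W[1])-np.arctan2(L2*np.sin(e),L1+L2*np.cos(e))
    j2=a1+.002;j3=1.427-.002-e;j4=P-j2+j3
    # j6 from tool y: y at j6=0 ref fitted elsewhere
    yl=R.as_matrix()[:,1];lat=np.array([-s,c,0]);b=lat-np.dot(lat,t)*t;b/=np.linalg.norm(b);n=np.cross(t,b)
    return np.array([j1,j2,j3,j4,j5,np.arctan2(yl@n,yl@b)])
def pipR_tool(Rp,tau):  # tool z=-pip z leaned so the body goes to the head; tool y=-pip y
    t=np.deg2rad(tau);return Ro.from_matrix(np.column_stack([Rp@[np.cos(t),0,np.sin(t)],Rp@[0,-1,0],Rp@[-np.sin(t),0,-np.cos(t)]]))
E
python3 - <<'E'
from h import *
for l in open('log.txt'):
    j,p,q=eval(l);R=Ro.from_quat([q[1],q[2],q[3],q[0]])
print('check',np.round(j,3),ik(p,R).round(3))
Rp=seatR();Rl=pose2(0,0,np.deg2rad(136.5))[:3,:3]
for tau in(15,20,25,30,35,40):
    print(tau)
    for up in(.07,.0):
        T=pipR_tool(Rp,tau);g=SEAT+Rp@[-.012+.004,0,.006+up];p=g+T.as_matrix()[:,2]*.012
        q=ik(p,T);print('  seat',up,p.round(3),None if q is None else q.round(2))
    T=pipR_tool(Rl,tau);q=ik(np.array([.5,-.32,.004]),T);print('  lie',q.round(2))
E
```

```text
check [-0.352  0.948  0.84   2.017  0.056  0.145] [-0.352  0.946  0.833  2.012  0.056  0.145]
15
  seat 0.07 [ 0.589 -0.126  0.141] None
  seat 0.0 [ 0.539 -0.106  0.096] [-0.34  1.33  1.08  2.19  0.03  0.02]
  lie [-0.69  0.63 -0.26  0.68 -0.    0.07]
20
  seat 0.07 [ 0.589 -0.126  0.141] None
  seat 0.0 [ 0.539 -0.106  0.096] [-0.34  1.33  1.08  2.19  0.03  0.02]
  lie [-0.69  0.63 -0.26  0.68  0.    0.07]
25
  seat 0.07 [ 0.589 -0.126  0.141] None
  seat 0.0 [ 0.539 -0.106  0.096] [-0.34  1.33  1.08  2.19  0.03  0.02]
  lie [-0.69  0.63 -0.26  0.68  0.    0.07]
30
  seat 0.07 [ 0.589 -0.126  0.141] None
  seat 0.0 [ 0.539 -0.106  0.096] [-0.34  1.33  1.08  2.19  0.03  0.02]
  lie [-0.69  0.63 -0.26  0.68  0.    0.07]
35
  seat 0.07 [ 0.589 -0.126  0.141] None
  seat 0.0 [ 0.539 -0.106  0.096] [-0.34  1.33  1.08  2.19  0.03  0.02]
  lie [-0.69  0.63 -0.26  0.68 -0.    0.07]
40
  seat 0.07 [ 0.589 -0.126  0.141] None
  seat 0.0 [ 0.539 -0.106  0.096] [-0.34  1.33  1.08  2.19  0.03  0.02]
  lie [-0.69  0.63 -0.26  0.68  0.    0.07]
```

```bash
sed -i 's/Rp@\[np.cos(t),0,np.sin(t)\]/Rp@[np.cos(t),0,-np.sin(t)]/' h.py
python3 - <<'E'
from h import *
Rp=seatR();Rl=pose2(0,0,np.deg2rad(136.5))[:3,:3]
for tau in(15,20,25,30,35,40,50):
    print(tau)
    for up in(.07,.04,.0):
        T=pipR_tool(Rp,tau);g=SEAT+Rp@[-.012+.004,0,.006+up];p=g+T.as_matrix()[:,2]*.012
        q=ik(p,T);print('  seat',up,p.round(3),None if q is None else q.round(2))
    T=pipR_tool(Rl,tau);q=ik(np.array([.5,-.32,.004]),T);print('  lie',q.round(2))
E
```

```text
15
  seat 0.07 [ 0.591 -0.127  0.139] [-0.34  1.14  0.96  2.    0.02  0.03]
  seat 0.04 [ 0.57  -0.118  0.12 ] [-0.34  1.06  0.75  1.86  0.02  0.03]
  seat 0.0 [ 0.541 -0.107  0.094] [-0.34  1.    0.54  1.72  0.02  0.03]
  lie [-0.68  0.5  -0.59  0.22 -0.02  0.07]
20
  seat 0.07 [ 0.592 -0.127  0.138] [-0.34  1.02  0.75  1.83  0.02  0.03]
  seat 0.04 [ 0.571 -0.118  0.119] [-0.34  0.96  0.59  1.72  0.02  0.03]
  seat 0.0 [ 0.542 -0.107  0.093] [-0.34  0.91  0.41  1.59  0.02  0.04]
  lie [-0.68  0.48 -0.7   0.05 -0.03  0.08]
25
  seat 0.07 [ 0.593 -0.127  0.138] [-0.34  0.92  0.58  1.67  0.02  0.04]
  seat 0.04 [ 0.571 -0.119  0.119] [-0.34  0.87  0.44  1.58  0.02  0.04]
  seat 0.0 [ 0.543 -0.107  0.093] [-0.34  0.83  0.28  1.46  0.02  0.04]
  lie [-0.67  0.47 -0.8  -0.13 -0.04  0.08]
30
  seat 0.07 [ 0.594 -0.128  0.137] [-0.34  0.82  0.43  1.53  0.01  0.04]
  seat 0.04 [ 0.572 -0.119  0.118] [-0.34  0.79  0.31  1.44  0.01  0.04]
  seat 0.0 [ 0.544 -0.108  0.092] [-0.34  0.75  0.16  1.33  0.02  0.04]
  lie [-0.67  0.47 -0.9  -0.32 -0.05  0.08]
35
  seat 0.07 [ 0.595 -0.128  0.137] [-0.34  0.74  0.3   1.39  0.01  0.04]
  seat 0.04 [ 0.573 -0.119  0.118] [-0.34  0.71  0.18  1.31  0.01  0.04]
  seat 0.0 [ 0.545 -0.108  0.092] [-0.33  0.67  0.05  1.21  0.01  0.04]
  lie [-0.66  0.51 -0.99 -0.53 -0.06  0.08]
40
  seat 0.07 [ 0.596 -0.128  0.137] [-0.34  0.66  0.17  1.26  0.01  0.04]
  seat 0.04 [ 0.574 -0.12   0.118] [-0.33  0.63  0.07  1.18  0.01  0.04]
  seat 0.0 [ 0.546 -0.108  0.092] [-0.33  0.6  -0.07  1.08  0.01  0.05]
  lie [-0.66  0.56 -1.08 -0.77 -0.07  0.08]
50
  seat 0.07 [ 0.597 -0.129  0.137] [-0.33  0.52 -0.07  0.99  0.    0.05]
  seat 0.04 [ 0.576 -0.121  0.117] [-0.33  0.49 -0.16  0.92  0.    0.05]
  seat 0.0 [ 0.548 -0.109  0.092] [-0.33  0.47 -0.28  0.82  0.    0.05]
  lie [-0.65  0.79 -1.23 -1.31 -0.09  0.07]
```

Run:
```python
from h import *
Rl=pose2(0,0,np.deg2rad(136.5))[:3,:3]
need([.5006,-.3216,.12],pipR_tool(Rl,0))
```

```text
t 6.4 p [ 0.5669 -0.1111  0.237 ] j [-0.352  0.948  0.84   2.017  0.056  0.145] F [-0.1  0.4 -1.2] op 0.385
offset cm [ -6.63 -21.05 -11.7 ] rot [-0.3062 -0.4664 -0.2398]
```

The seated pose with the tool square to the axis passes joint 4's limit. The IK shows a grip leaning 20° toward the head is reachable, so I'm laying the pipette back where it was to regrip it.

>>> move_arm([
  {"gripper":0.2,"offset":[-1,-4,1],"delta_rot":[-0.061,-0.093,-0.048]},
  {"gripper":0.2,"offset":[-2.5,-8.5,1],"delta_rot":[-0.122,-0.187,-0.096]},
  {"gripper":0.2,"offset":[-4,-13,0],"delta_rot":[-0.184,-0.28,-0.144]},
  {"gripper":0.2,"offset":[-5.3,-17,-2],"delta_rot":[-0.245,-0.373,-0.192]},
  {"gripper":0.2,"offset":[-6.6,-21,-5],"delta_rot":[-0.306,-0.466,-0.24]},
])

```text
clock: 6.9
eef_pos: [0.4986, -0.3271, 0.1968]
orientation: [0.007, 0.375, 0.927, -0.002]
ft_force: [1.6, -0.5, -2.8]
opening: 0.39
```

>>> move_arm([
  {"gripper":0.2,"offset":[0,0,-5],"delta_rot":[0,0,0]},
  {"gripper":0.2,"offset":[0,0,-9],"delta_rot":[0,0,0]},
  {"gripper":0.2,"offset":[0,0,-12],"delta_rot":[0,0,0]},
  {"gripper":0.2,"offset":[0,0,-12],"delta_rot":[0,0,0]},
])

```text
clock: 7.3
eef_pos: [0.496, -0.3225, 0.0717]
orientation: [-0.0, 0.374, 0.928, 0.001]
ft_force: [-0.7, 0.4, -1.1]
opening: 0.383
```

Run:
```python
from h import *
Rl=pose2(0,0,np.deg2rad(136.5))[:3,:3]
need([.5006,-.3216,.003],pipR_tool(Rl,0))
```

```text
t 7.3 p [ 0.496  -0.3225  0.0717] j [-0.701  0.545 -0.204  0.823  0.002  0.065] F [-0.7  0.4 -1.1] op 0.383
offset cm [ 0.46  0.09 -6.87] rot [-0.0022  0.0003  0.007 ]
```

>>> move_arm([
  {"gripper":0.2,"offset":[0,0,-4],"delta_rot":[0,0,0]},
  {"gripper":0.2,"offset":[0,0,-6],"delta_rot":[0,0,0]},
  {"gripper":0.2,"offset":[0,0,-6.5],"delta_rot":[0,0,0]},
  {"gripper":0.2,"offset":[0,0,-6.6],"delta_rot":[0,0,0]},
  {"gripper":0.2,"offset":[0,0,-6.6],"delta_rot":[0,0,0]},
])

```text
clock: 7.8
eef_pos: [0.5001, -0.3254, 0.0113]
orientation: [0.005, 0.373, 0.928, -0.0]
ft_force: [-0.3, -0.1, -0.1]
opening: 0.389
```

Run:
```python
from h import *
st()
```

```text
t 7.8 p [ 0.5001 -0.3254  0.0113] j [-0.7    0.619 -0.259  0.684  0.002  0.065] F [-0.3 -0.1 -0.1] op 0.389
```

>>> move_arm([
  {"gripper":0.2,"offset":[0,0,-0.5],"delta_rot":[0,0,0]},
  {"gripper":0.2,"offset":[0,0,-0.8],"delta_rot":[0,0,0]},
  {"gripper":0.2,"offset":[0,0,-0.8],"delta_rot":[0,0,0]},
])

```text
clock: 8.1
eef_pos: [0.4996, -0.325, 0.0021]
orientation: [0.004, 0.374, 0.928, -0.0]
ft_force: [0.1, -0.3, 2.7]
opening: 0.386
```

Run:
```python
from h import *
st()
```

```text
t 8.1 p [ 0.4996 -0.325   0.0021] j [-0.7    0.631 -0.267  0.665  0.002  0.065] F [ 0.1 -0.3  2.7] op 0.386
```

>>> move_arm([
  {"gripper":0.75,"offset":[0,0,0],"delta_rot":[0,0,0]},
  {"gripper":0.75,"offset":[0,0,0],"delta_rot":[0,0,0]},
  {"gripper":0.75,"offset":[0,0,0.8],"delta_rot":[-0.04,-0.042,0]},
  {"gripper":0.75,"offset":[0.1,-0.1,0.8],"delta_rot":[-0.14,-0.146,0]},
  {"gripper":0.75,"offset":[0.1,-0.1,0.6],"delta_rot":[-0.242,-0.252,0]},
])

```text
clock: 8.6
eef_pos: [0.5015, -0.3268, 0.0081]
orientation: [0.146, 0.369, 0.916, -0.058]
ft_force: [0.2, 0.4, -1.3]
opening: 0.751
```

>>> move_arm([
  {"gripper":0.75,"offset":[0,0,0],"delta_rot":[0,0,0]},
  {"gripper":0.75,"offset":[0,0,0],"delta_rot":[0,0,0]},
])

```text
clock: 8.8
eef_pos: [0.5001, -0.3255, 0.0068]
orientation: [0.142, 0.369, 0.917, -0.056]
ft_force: [0.9, -0.7, 0.1]
opening: 0.746
```

Run:
```python
from h import *
Rl=pose2(0,0,np.deg2rad(136.1))[:3,:3]
need([.5010,-.3264,.006],pipR_tool(Rl,20))
```

```text
t 8.8 p [ 0.5001 -0.3255  0.0068] j [-0.688  0.482 -0.633  0.151 -0.021  0.074] F [ 0.9 -0.7  0.1] op 0.746
offset cm [ 0.09 -0.09 -0.08] rot [-0.0316 -0.0298 -0.0018]
```

>>> move_arm([
  {"gripper":0.75,"offset":[0.1,-0.1,0],"delta_rot":[-0.03,-0.03,0]},
  {"gripper":0.2,"offset":[0.1,-0.1,0],"delta_rot":[-0.03,-0.03,0]},
  {"gripper":0.2,"offset":[0.1,-0.1,0],"delta_rot":[-0.03,-0.03,0]},
  {"gripper":0.2,"offset":[0.1,-0.1,0],"delta_rot":[-0.03,-0.03,0]},
  {"gripper":0.2,"offset":[0.1,-0.1,0],"delta_rot":[-0.03,-0.03,0]},
])

```text
clock: 9.3
eef_pos: [0.503, -0.3282, 0.0076]
orientation: [0.163, 0.367, 0.913, -0.065]
ft_force: [1.0, -0.8, 3.6]
opening: 0.386
```

>>> move_arm([
  {"gripper":0.2,"offset":[0,0,0],"delta_rot":[0,0,0]},
  {"gripper":0.2,"offset":[0,0,0],"delta_rot":[0,0,0]},
])

```text
clock: 9.5
eef_pos: [0.5028, -0.3281, 0.0076]
orientation: [0.163, 0.367, 0.913, -0.065]
ft_force: [2.4, -2.0, 4.1]
opening: 0.387
```

Run:
```python
from h import *
p,R=st();T=R.as_matrix();print(T.round(3))
a=np.arctan2(-T[0,1],T[1,1])  # tool y=-pip y
print('yaw',np.rad2deg(np.arctan2(T[1,0],T[0,0])),'tau',np.rad2deg(np.arccos(-T[2,2])))
np.save('grip1.npy',np.r_[p,R.as_quat()])
Rl=pose2(0,0,np.arctan2(T[1,0],T[0,0]))[:3,:3]
px=Rl[:,0];o=np.array([.4996,-.325,.014])+.0119*px; np.save('grip1_pip.npy',np.column_stack([Rl,o]))
print('tcp in pip',Rl.T@(p-o))
Rp=seatR();Rt=Ro.from_matrix(Rp@Rl.T)*R
for up in(.1,.07,.02,0):
    tgt=SEAT+Rp@(Rl.T@(p-o)+[.003,0,up]);print(up,tgt.round(4),ik(tgt,Rt).round(2),((tgt-p)*100).round(1))
print((Rt*R.inv()).as_rotvec())
```

```text
t 9.5 p [ 0.5028 -0.3281  0.0076] j [-0.686  0.473 -0.679  0.065 -0.026  0.075] F [ 2.4 -2.   4.1] op 0.387
[[-0.677  0.692  0.251]
 [ 0.65   0.722 -0.239]
 [-0.346  0.001 -0.938]]
yaw 136.15219433545758 tau 20.260483972902502
tcp in pip [-1.63664005e-02  6.82197868e-06 -6.42547528e-03]
0.1 [ 0.6132 -0.1355  0.1559] [-0.34  1.09  0.95  1.95  0.02  0.03] [11.  19.3 14.8]
0.07 [ 0.5918 -0.1269  0.1366] [-0.34  1.01  0.74  1.81  0.02  0.03] [ 8.9 20.1 12.9]
0.02 [ 0.5563 -0.1127  0.1045] [-0.34  0.93  0.48  1.64  0.02  0.03] [ 5.3 21.5  9.7]
0 [ 0.5421 -0.107   0.0916] [-0.34  0.91  0.4   1.58  0.02  0.04] [ 3.9 22.1  8.4]
[0.47581277 0.73764088 0.35995401]
```

>>> move_arm([
  {"gripper":0.2,"offset":[0,0,4],"delta_rot":[0,0,0]},
  {"gripper":0.2,"offset":[0,0,9],"delta_rot":[0,0,0]},
  {"gripper":0.2,"offset":[0,0,14],"delta_rot":[0,0,0]},
  {"gripper":0.2,"offset":[1,3,18],"delta_rot":[0.06,0.092,0.045]},
  {"gripper":0.2,"offset":[2,6,20],"delta_rot":[0.12,0.184,0.09]},
])

```text
clock: 10.0
eef_pos: [0.5192, -0.2739, 0.2038]
orientation: [0.069, 0.333, 0.94, -0.039]
ft_force: [1.9, -0.6, -1.5]
opening: 0.383
```

>>> move_arm([
  {"gripper":0.2,"offset":[2,3.5,0],"delta_rot":[0.07,0.11,0.054]},
  {"gripper":0.2,"offset":[4,7,0],"delta_rot":[0.14,0.22,0.108]},
  {"gripper":0.2,"offset":[6,10,0],"delta_rot":[0.21,0.33,0.162]},
  {"gripper":0.2,"offset":[8,13,0],"delta_rot":[0.285,0.44,0.21]},
  {"gripper":0.2,"offset":[9,13.3,0],"delta_rot":[0.356,0.554,0.27]},
])

```text
clock: 10.5
eef_pos: [0.6063, -0.1461, 0.2007]
orientation: [-0.193, 0.214, 0.957, 0.033]
ft_force: [1.9, -1.3, -0.4]
opening: 0.385
```

```bash
cat > seat.py <<'E'
from h import *
import sys
g=np.load('grip1.npy');Q=np.load('grip1_pip.npy');Rl,o=Q[:,:3],Q[:,3]
Rp=seatR();R=Ro.from_quat(g[3:]);Rt=Ro.from_matrix(Rp@Rl.T)*R;tp=Rl.T@(g[:3]-o)
ax,up=float(sys.argv[1])*mm,float(sys.argv[2])*mm
need(SEAT+Rp@(tp+[ax,0,up]),Rt)
E
python3 seat.py 3 100
```

```text
t 10.5 p [ 0.6063 -0.1461  0.2007] j [-0.36   0.9    0.734  1.799  0.012  0.078] F [ 1.9 -1.3 -0.4] op 0.385
offset cm [ 0.69  1.06 -4.48] rot [0.068  0.1065 0.0536]
```

>>> move_arm([
  {"gripper":0.2,"offset":[0.3,0.6,-2],"delta_rot":[0.068,0.106,0.054]},
  {"gripper":0.2,"offset":[0.6,1,-4],"delta_rot":[0.068,0.106,0.054]},
  {"gripper":0.2,"offset":[0.6,1,-4],"delta_rot":[0.068,0.106,0.054]},
  {"gripper":0.2,"offset":[0.6,1,-4],"delta_rot":[0.068,0.106,0.054]},
])

```text
clock: 10.9
eef_pos: [0.6114, -0.1386, 0.1609]
orientation: [-0.25, 0.185, 0.949, 0.049]
ft_force: [-0.6, -0.1, -0.6]
opening: 0.386
```

```bash
python3 seat.py 3 90
python3 - <<'E'
from h import *
st();t=bot.snapshot('top');s=bot.snapshot('scene')
a=cv2.resize(t['color'][170:260,280:370],(600,600),interpolation=cv2.INTER_CUBIC)[:,:400]
b=cv2.resize(s['color'][150:250,270:370],(600,600),interpolation=cv2.INTER_CUBIC)[:,:400]
cv2.imwrite('pics/pre.png',np.hstack([a,b]))
E
```

```text
t 10.9 p [ 0.6114 -0.1386  0.1609] j [-0.349  1.083  0.955  1.957  0.017  0.031] F [-0.6 -0.1 -0.6] op 0.386
offset cm [-0.53  0.6  -1.14] rot [0.0031 0.0034 0.0032]
t 10.9 p [ 0.6114 -0.1386  0.1609] j [-0.349  1.083  0.955  1.957  0.017  0.031] F [-0.6 -0.1 -0.6] op 0.386
```

View pics/pre.png

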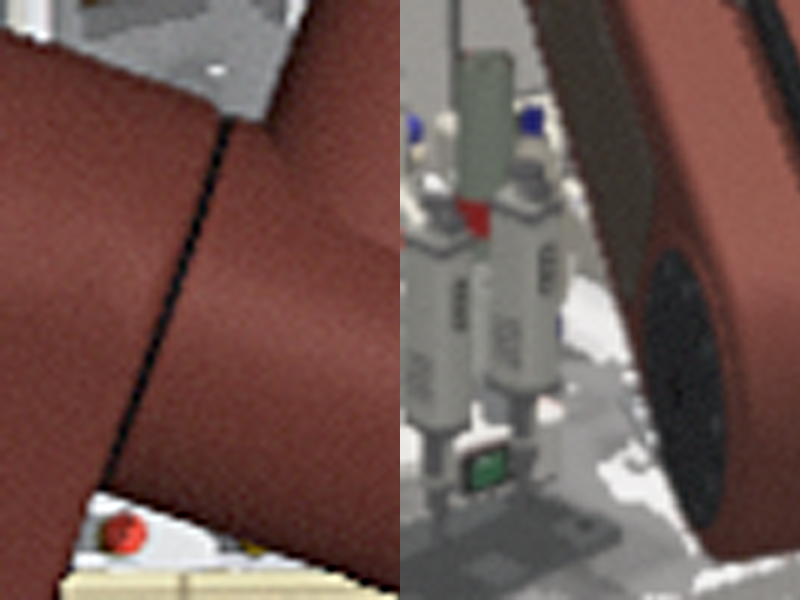

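Picture: the arm hides the rest and the pipette in both views, so seating has to go by force. First a check of the rest's centre line from the saved first picture, using its black parts.

```bash
python3 - <<'E'
from h import *
t=bot.snapshot('top');g=cv2.cvtColor(cv2.imread('pics/top0.png'),cv2.COLOR_BGR2GRAY)
S=6;G=cv2.resize(g,None,fx=S,fy=S,interpolation=cv2.INTER_CUBIC)
T=pose2(.5368,-.1049,np.deg2rad(158.2));Ti=np.linalg.inv(T)
x0,y0,x1,y1=308,194,334,222
m=np.zeros_like(G);m[y0*S:y1*S,x0*S:x1*S]=G[y0*S:y1*S,x0*S:x1*S]<55
n,lab,stt,cen=cv2.connectedComponentsWithStats(m.astype(np.uint8))
for i in range(1,n):
    if stt[i,4]<150: continue
    v,u=np.where(lab==i)
    for h in(.065,.08,.1,.115):
        P=np.array([(Ti[:3,:3]@onplane(t,((a+.5)/S-.5,(b+.5)/S-.5),h)+Ti[:3,3]) for a,b in zip(u[::5],v[::5])])*1000
        print(i,stt[i,4],h,'rest x',P[:,0].min().round(1),P[:,0].max().round(1),'y',P[:,1].min().round(1),P[:,1].max().round(1),'mean',P.mean(0).round(1)[:2])
E
python3 seat.py 3 20
```

```text
1 2627 0.065 rest x -32.0 -3.1 y -18.1 21.6 mean [-14.8   1.1]
1 2627 0.08 rest x -29.5 -0.9 y -18.9 20.3 mean [-12.5   0. ]
1 2627 0.1 rest x -26.0 2.1 y -20.0 18.5 mean [-9.3 -1.4]
1 2627 0.115 rest x -23.4 4.3 y -20.8 17.2 mean [-6.9 -2.4]
3 2424 0.065 rest x 2.0 23.7 y -19.6 29.8 mean [15.4  3.4]
3 2424 0.08 rest x 4.1 25.6 y -20.4 28.3 mean [17.4  2.3]
3 2424 0.1 rest x 7.0 28.1 y -21.4 26.5 mean [20.1  0.9]
3 2424 0.115 rest x 9.2 30.0 y -22.2 25.1 mean [22.1 -0.2]
4 261 0.065 rest x 33.7 41.6 y -9.6 9.8 mean [37.8 -0.3]
4 261 0.08 rest x 35.4 43.3 y -10.5 8.7 mean [39.6 -1.3]
4 261 0.1 rest x 37.8 45.5 y -11.8 7.1 mean [41.9 -2.7]
4 261 0.115 rest x 39.6 47.2 y -12.7 6.0 mean [43.6 -3.8]
t 11.05 p [ 0.6121 -0.1392  0.1642] j [-0.349  1.078  0.955  1.957  0.018  0.031] F [ 0.5 -0.6  0.3] op 0.387
offset cm [-5.58  2.65 -5.97] rot [0.0048 0.0085 0.0036]
```

>>> move_arm([
  {"gripper":0.2,"offset":[-2,1.2,-2.8],"delta_rot":[0.005,0.008,0.004]},
  {"gripper":0.2,"offset":[-2,1.2,-2.8],"delta_rot":[0.005,0.008,0.004]},
  {"gripper":0.2,"offset":[-3.1,1.6,-3.7],"delta_rot":[0.005,0.008,0.004]},
  {"gripper":0.2,"offset":[-4.1,2,-4.7],"delta_rot":[0.005,0.008,0.004]},
  {"gripper":0.2,"offset":[-4.1,2,-4.7],"delta_rot":[0.005,0.008,0.004]},
])

```text
clock: 11.55
eef_pos: [0.5704, -0.1186, 0.1162]
orientation: [-0.253, 0.182, 0.949, 0.05]
ft_force: [0.1, -0.0, -0.6]
opening: 0.386
```

>>> move_arm([
  {"gripper":0.2,"offset":[0,0,0],"delta_rot":[0,0,0]},
])

```text
clock: 11.65
eef_pos: [0.5718, -0.1192, 0.1165]
orientation: [-0.252, 0.182, 0.949, 0.049]
ft_force: [0.4, -1.1, -0.1]
opening: 0.383
```

```bash
python3 seat.py 3 35;python3 seat.py 3 15
```

```text
t 11.65 p [ 0.5718 -0.1192  0.1165] j [-0.342  0.963  0.583  1.709  0.021  0.032] F [ 0.4 -1.1 -0.1] op 0.383
offset cm [-0.48  0.22 -0.24] rot [-0.0007 -0.0001 -0.0008]
t 11.65 p [ 0.5718 -0.1192  0.1165] j [-0.342  0.963  0.583  1.709  0.021  0.032] F [ 0.4 -1.1 -0.1] op 0.383
offset cm [-1.91  0.79 -1.52] rot [-0.0007 -0.0001 -0.0008]
```

>>> move_arm([
  {"gripper":0.2,"offset":[-1,0.4,-0.8],"delta_rot":[0,0,0]},
  {"gripper":0.2,"offset":[-1.95,0.75,-1.5],"delta_rot":[0,0,0]},
  {"gripper":0.2,"offset":[-1.95,0.75,-1.5],"delta_rot":[0,0,0]},
  {"gripper":0.2,"offset":[-1.95,0.75,-1.5],"delta_rot":[0,0,0]},
])

```text
clock: 12.05
eef_pos: [0.5525, -0.1117, 0.1005]
orientation: [-0.252, 0.182, 0.949, 0.05]
ft_force: [0.7, -0.5, -1.1]
opening: 0.385
```

```bash
python3 seat.py 3 15;python3 seat.py 3 5
```

```text
t 12.05 p [ 0.5525 -0.1117  0.1005] j [-0.341  0.925  0.459  1.625  0.021  0.033] F [ 0.7 -0.5 -1.1] op 0.385
offset cm [0.02 0.04 0.08] rot [-0.0011 -0.0011 -0.0009]
t 12.05 p [ 0.5525 -0.1117  0.1005] j [-0.341  0.925  0.459  1.625  0.021  0.033] F [ 0.7 -0.5 -1.1] op 0.385
offset cm [-0.69  0.32 -0.56] rot [-0.0011 -0.0011 -0.0009]
```

>>> move_arm([
  {"gripper":0.2,"offset":[-0.35,0.13,-0.3],"delta_rot":[0,0,0]},
  {"gripper":0.2,"offset":[-0.7,0.27,-0.6],"delta_rot":[0,0,0]},
  {"gripper":0.2,"offset":[-0.7,0.27,-0.6],"delta_rot":[0,0,0]},
])

```text
clock: 12.35
eef_pos: [0.5442, -0.1084, 0.0932]
orientation: [-0.254, 0.182, 0.949, 0.05]
ft_force: [0.7, -1.0, -1.3]
opening: 0.382
```

```bash
python3 seat.py 3 0
```

```text
t 12.35 p [ 0.5442 -0.1084  0.0932] j [-0.341  0.913  0.413  1.593  0.021  0.033] F [ 0.7 -1.  -1.3] op 0.382
offset cm [-0.21  0.14 -0.15] rot [-0.0019 -0.0033 -0.0011]
```

>>> move_arm([
  {"gripper":0.2,"offset":[-0.2,0.08,-0.18],"delta_rot":[0,0,0]},
  {"gripper":0.2,"offset":[-0.2,0.08,-0.18],"delta_rot":[0,0,0]},
  {"gripper":0.2,"offset":[-0.2,0.08,-0.18],"delta_rot":[0,0,0]},
])

```text
clock: 12.65
eef_pos: [0.5431, -0.1079, 0.092]
orientation: [-0.253, 0.182, 0.949, 0.05]
ft_force: [4.5, -1.8, 2.4]
opening: 0.385
```

```bash
python3 seat.py 3 0
```

```text
t 12.65 p [ 0.5431 -0.1079  0.092 ] j [-0.341  0.909  0.403  1.585  0.021  0.033] F [ 4.5 -1.8  2.4] op 0.385
offset cm [-0.1   0.09 -0.03] rot [-0.0012 -0.0012 -0.0011]
```

Light contact of about 5 N, straight along the seat normal: seated. Letting go and backing off square to the axis.

>>> move_arm([
  {"gripper":0.65,"offset":[0,0,0],"delta_rot":[0,0,0]},
  {"gripper":0.65,"offset":[0,0,0],"delta_rot":[0,0,0]},
  {"gripper":0.7,"offset":[0,0,0],"delta_rot":[0,0,0]},
  {"gripper":0.7,"offset":[1.4,-0.6,1.3],"delta_rot":[0,0,0]},
  {"gripper":0.7,"offset":[3.6,-1.4,3.2],"delta_rot":[0,0,0]},
])

```text
clock: 13.15
eef_pos: [0.5776, -0.1214, 0.1238]
orientation: [-0.255, 0.182, 0.948, 0.05]
ft_force: [1.0, -0.8, 0.2]
opening: 0.699
```

>>> move_arm([
  {"gripper":1,"offset":[2,-0.5,4],"delta_rot":[0,0,0]},
  {"gripper":1,"offset":[2,0.5,8],"delta_rot":[0,0,0]},
  {"gripper":1,"offset":[1,2,12],"delta_rot":[-0.05,-0.12,0]},
  {"gripper":1,"offset":[-2,5,14],"delta_rot":[-0.1,-0.24,0]},
  {"gripper":1,"offset":[-5,8,15],"delta_rot":[-0.15,-0.36,0]},
])

```text
clock: 13.65
eef_pos: [0.562, -0.0713, 0.261]
orientation: [-0.124, 0.188, 0.974, 0.022]
ft_force: [0.6, -0.2, 2.0]
opening: 0.997
```

Run:
```python
from h import *
p,R=st();Rp=seatR()
# head grasp: tool along -pip x leaning
for tau in(90,80,70,60,50):
    T=pipR_tool(Rp,tau)
    for back in(.1,0):
        q=SEAT+Rp@[.072,0,0]+T.as_matrix()[:,2]*(.019-back);print(tau,back,q.round(3),ik(q,T).round(2),((q-p)*100).round(1),(T*R.inv()).as_rotvec().round(3))
```

```text
t 13.65 p [ 0.562  -0.0713  0.261 ] j [-0.269  0.587  0.351  1.586  0.024  0.109] F [ 0.6 -0.2  2. ] op 0.997
90 0.1 [ 0.447 -0.069  0.223] [-0.26 -0.31 -1.07  0.11 -0.08  0.09] [-11.5   0.2  -3.8] [-0.349 -0.884  0.002]
90 0 [ 0.507 -0.093  0.147] [-0.29  0.02 -1.12 -0.26 -0.06  0.07] [ -5.5  -2.2 -11.4] [-0.349 -0.884  0.002]
80 0.1 [ 0.458 -0.073  0.231] [-0.28 -0.21 -0.85  0.41 -0.05  0.08] [-10.4  -0.2  -3. ] [-0.284 -0.722  0.002]
80 0 [ 0.505 -0.092  0.145] [-0.3   0.03 -0.93  0.09 -0.04  0.07] [ -5.8  -2.1 -11.6] [-0.284 -0.722  0.002]
70 0.1 [ 0.47  -0.078  0.237] [-0.3  -0.08 -0.63  0.66 -0.03  0.08] [-9.2 -0.7 -2.4] [-0.219 -0.56   0.001]
70 0 [ 0.502 -0.091  0.143] [-0.31  0.1  -0.74  0.38 -0.03  0.07] [ -6.   -2.  -11.8] [-0.219 -0.56   0.001]
60 0.1 [ 0.483 -0.083  0.241] [-0.31  0.08 -0.42  0.9  -0.01  0.07] [-7.9 -1.2 -2. ] [-0.155 -0.398  0.001]
60 0 [ 0.499 -0.09   0.142] [-0.32  0.2  -0.55  0.64 -0.01  0.06] [ -6.3  -1.8 -11.9] [-0.155 -0.398  0.001]
50 0.1 [ 0.496 -0.088  0.242] [-0.32  0.24 -0.19  1.14  0.    0.06] [-6.6 -1.7 -1.9] [-0.09  -0.236  0.   ]
50 0 [ 0.496 -0.088  0.142] [-0.32  0.32 -0.36  0.89  0.    0.06] [ -6.6  -1.7 -11.9] [-0.09  -0.236  0.   ]
```

>>> move_arm([
  {"gripper":1,"offset":[-4,4,2],"delta_rot":[-0.04,-0.1,0]},
  {"gripper":1,"offset":[-8,8,4],"delta_rot":[-0.08,-0.2,0]},
  {"gripper":1,"offset":[-12,12,6],"delta_rot":[-0.08,-0.24,0]},
  {"gripper":1,"offset":[-16,15,8],"delta_rot":[-0.08,-0.24,0]},
  {"gripper":1,"offset":[-18,18,9],"delta_rot":[-0.08,-0.24,0]},
])

```text
clock: 14.15
eef_pos: [0.4014, 0.085, 0.341]
orientation: [-0.0, 0.189, 0.982, 0.006]
ft_force: [1.1, 0.6, -0.0]
opening: 0.999
```

Run:
```python
from h import *
p,R=st();t=bot.snapshot('top');s=bot.snapshot('scene');Rp=seatR()
T=np.eye(4);T[:3,:3]=Rp;T[:3,3]=SEAT;S=8
out=[]
for c,(x,y,w,h) in((t,(295,180,50,60)),(s,(290,150,50,60))):
    im=cv2.resize(c['color'],None,fx=S,fy=S,interpolation=cv2.INTER_CUBIC)
    for b in PIP:
        q=(proj(c,tf(T,b))+.5)*S-.5;cv2.polylines(im,[cv2.convexHull(q.astype(np.float32)).round().astype(np.int32)],True,(0,0,255),1)
    out.append(im[y*S:(y+h)*S,x*S:(x+w)*S])
cv2.imwrite('pics/seated.png',np.hstack(out))
for n,c in(('t',t),('s',s)): print(n,[(k,[(np.round(d['at'],1).tolist(),round(d['conf'],2)) for d in bot.mark_of(c,k)][:3]) for k in('pipette_head','pipette_hook')],proj(c,tf(T,[[.072,0,0],[.02,.0245,0]])).round(1)[:,::-1].tolist())
```

```text
t 14.15 p [0.4014 0.085  0.341 ] j [ 0.021  0.026 -0.188  1.356  0.011  0.401] F [ 1.1  0.6 -0. ] op 0.999
t [('pipette_head', [([212.6, 328.2], 0.75), ([218.2, 319.7], 0.74), ([238.4, 410.3], 0.61)]), ('pipette_hook', [([211.1, 330.0], 0.82)])] [[218.7, 319.2], [212.5, 328.9]]
s [('pipette_head', [([187.7, 323.0], 0.56)]), ('pipette_hook', [([192.7, 330.8], 0.49)])] [[186.2, 323.7], [192.6, 327.8]]
```

View pics/seated.png

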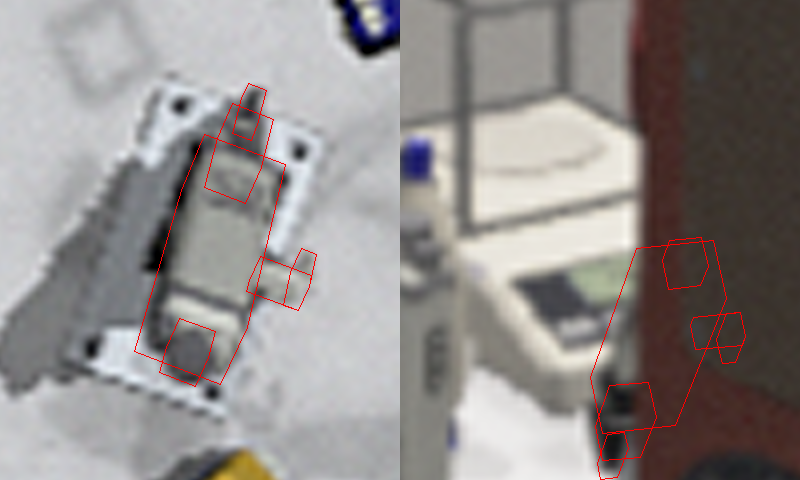

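Seated: in the top view the pipette lies in the rest on the predicted outline, head at crop (190,350), hook at crop (290,280). Now going for the head grasp along its axis.

```bash
cat > head.py <<'E'
from h import *
import sys
Rp=seatR();T=pipR_tool(Rp,90);q=SEAT+Rp@[.072+float(sys.argv[1])*mm,0,0]+T.as_matrix()[:,2]*.019
print(ik(q,T).round(2));need(q,T)
E
python3 head.py 130;python3 head.py 0
```

```text
[-0.25 -0.4  -1.04  0.23 -0.08  0.1 ]
t 14.45 p [0.4043 0.0838 0.3395] j [ 0.018  0.033 -0.184  1.354  0.011  0.398] F [ 0.5  0.4 -0.1] op 1.0
offset cm [  2.51 -14.58  -9.34] rot [-0.2692 -0.6489 -0.0046]
[-0.29  0.02 -1.12 -0.26 -0.06  0.07]
t 14.45 p [0.4043 0.0838 0.3395] j [ 0.018  0.033 -0.184  1.354  0.011  0.398] F [ 0.5  0.4 -0.1] op 1.0
offset cm [ 10.27 -17.68 -19.29] rot [-0.2692 -0.6489 -0.0046]
```

>>> move_arm([
  {"gripper":0.8,"offset":[0,-3,0],"delta_rot":[-0.054,-0.13,0]},
  {"gripper":0.8,"offset":[0,-6,0],"delta_rot":[-0.108,-0.26,0]},
  {"gripper":0.8,"offset":[0,-9,-2],"delta_rot":[-0.162,-0.39,0]},
  {"gripper":0.8,"offset":[1,-12,-4],"delta_rot":[-0.215,-0.52,0]},
  {"gripper":0.8,"offset":[2,-14.6,-7],"delta_rot":[-0.269,-0.649,-0.005]},
])

```text
clock: 14.95
eef_pos: [0.4225, -0.0556, 0.2779]
orientation: [0.318, 0.179, 0.929, -0.06]
ft_force: [1.5, -0.5, -0.9]
opening: 0.797
```

>>> move_arm([
  {"gripper":0.8,"offset":[0.5,0,-2.3],"delta_rot":[0,0,0]},
  {"gripper":0.8,"offset":[0.5,0,-2.3],"delta_rot":[0,0,0]},
  {"gripper":0.8,"offset":[0.5,0,-2.3],"delta_rot":[0,0,0]},
])

```text
clock: 15.25
eef_pos: [0.4279, -0.0542, 0.2554]
orientation: [0.315, 0.179, 0.93, -0.059]
ft_force: [1.4, -0.8, 1.3]
opening: 0.803
```

```bash
python3 head.py 70;python3 head.py 0
```

```text
[-0.27 -0.21 -1.09 -0.   -0.07  0.09]
t 15.25 p [ 0.4279 -0.0542  0.2554] j [-0.228 -0.387 -0.968  0.343 -0.089  0.123] F [ 1.4 -0.8  1.3] op 0.803
offset cm [ 3.73 -2.21 -5.52] rot [-0.02   -0.0421 -0.0009]
[-0.29  0.02 -1.12 -0.26 -0.06  0.07]
t 15.25 p [ 0.4279 -0.0542  0.2554] j [-0.228 -0.387 -0.968  0.343 -0.089  0.123] F [ 1.4 -0.8  1.3] op 0.803
offset cm [  7.91  -3.88 -10.88] rot [-0.02   -0.0421 -0.0009]
```

>>> move_arm([
  {"gripper":0.8,"offset":[1.8,-1.3,-2.7],"delta_rot":[-0.02,-0.042,0]},
  {"gripper":0.8,"offset":[3.7,-2.2,-5.5],"delta_rot":[-0.02,-0.042,0]},
  {"gripper":0.8,"offset":[3.7,-2.2,-5.5],"delta_rot":[-0.02,-0.042,0]},
  {"gripper":0.8,"offset":[3.7,-2.2,-5.5],"delta_rot":[-0.02,-0.042,0]},
])

```text
clock: 15.65
eef_pos: [0.4654, -0.0758, 0.2005]
orientation: [0.336, 0.177, 0.923, -0.064]
ft_force: [-1.0, 0.8, 0.7]
opening: 0.796
```

```bash
python3 head.py 30;python3 head.py 0
```

```text
[-0.28 -0.08 -1.11 -0.15 -0.07  0.08]
t 15.65 p [ 0.4654 -0.0758  0.2005] j [-0.267 -0.217 -1.084  0.008 -0.071  0.085] F [-1.   0.8  0.7] op 0.796
offset cm [ 2.38 -1.01 -3.09] rot [-0.0001 -0.0002 -0.0019]
[-0.29  0.02 -1.12 -0.26 -0.06  0.07]
t 15.65 p [ 0.4654 -0.0758  0.2005] j [-0.267 -0.217 -1.084  0.008 -0.071  0.085] F [-1.   0.8  0.7] op 0.796
offset cm [ 4.17 -1.72 -5.39] rot [-0.0001 -0.0002 -0.0019]
```

>>> move_arm([
  {"gripper":0.8,"offset":[1.4,-0.6,-1.8],"delta_rot":[0,0,0]},
  {"gripper":0.8,"offset":[2.8,-1.2,-3.6],"delta_rot":[0,0,0]},
  {"gripper":0.8,"offset":[4.1,-1.7,-5.3],"delta_rot":[0,0,0]},
  {"gripper":0.8,"offset":[4.1,-1.7,-5.3],"delta_rot":[0,0,0]},
  {"gripper":0.8,"offset":[4.1,-1.7,-5.3],"delta_rot":[0,0,0]},
])

```text
clock: 16.15
eef_pos: [0.506, -0.0924, 0.1484]
orientation: [0.337, 0.177, 0.923, -0.064]
ft_force: [-0.6, 0.7, 0.5]
opening: 0.8
```

```bash
python3 head.py 0
```

```text
[-0.29  0.02 -1.12 -0.26 -0.06  0.07]
t 16.15 p [ 0.506  -0.0924  0.1484] j [-0.285  0.007 -1.109 -0.243 -0.06   0.071] F [-0.6  0.7  0.5] op 0.8
offset cm [ 0.1  -0.06 -0.18] rot [ 0.0006  0.002  -0.0025]
```

>>> move_arm([
  {"gripper":0.45,"offset":[0.1,0,-0.2],"delta_rot":[0,0,0]},
  {"gripper":0.45,"offset":[0.1,0,-0.2],"delta_rot":[0,0,0]},
  {"gripper":0.2,"offset":[0.1,0,-0.2],"delta_rot":[0,0,0]},
  {"gripper":0.2,"offset":[0.1,0,-0.2],"delta_rot":[0,0,0]},
  {"gripper":0.2,"offset":[0.1,0,-0.2],"delta_rot":[0,0,0]},
])

```text
clock: 16.65
eef_pos: [0.5068, -0.0927, 0.1464]
orientation: [0.338, 0.177, 0.922, -0.065]
ft_force: [-7.6, 2.2, 11.2]
opening: 0.391
```

>>> move_arm([
  {"gripper":0.2,"offset":[0,0,0],"delta_rot":[0,0,0]},
  {"gripper":0.2,"offset":[0,0,0],"delta_rot":[0,0,0]},
])

```text
clock: 16.85
eef_pos: [0.5068, -0.0927, 0.1464]
orientation: [0.338, 0.177, 0.922, -0.065]
ft_force: [-7.8, 3.0, 11.7]
opening: 0.388
```

Run:
```python
from h import *
p,R=st();Rp=seatR();np.save('grip2.npy',np.r_[p,R.as_quat()])
print('tcp in pip',(Rp.T@(p-SEAT)*1000).round(1),'rot err',(R*pipR_tool(Rp,90).inv()).as_rotvec().round(3))
# rack localisation from first pictures
t=bot.snapshot('top');s=bot.snapshot('scene')
G=cv2.imread('pics/top0.png');m=np.load('pics/top_rack0.npy');cv2.imwrite('pics/rack.png',cv2.resize(G[195:255,200:290],None,fx=8,fy=8,interpolation=cv2.INTER_CUBIC))
```

```text
t 16.85 p [ 0.5068 -0.0927  0.1464] j [-0.284  0.015 -1.112 -0.256 -0.061  0.072] F [-7.8  3.  11.7] op 0.388
tcp in pip [53.1 -0.2 -0.4] rot err [-0.001 -0.003  0.002]
```

View pics/rack.png

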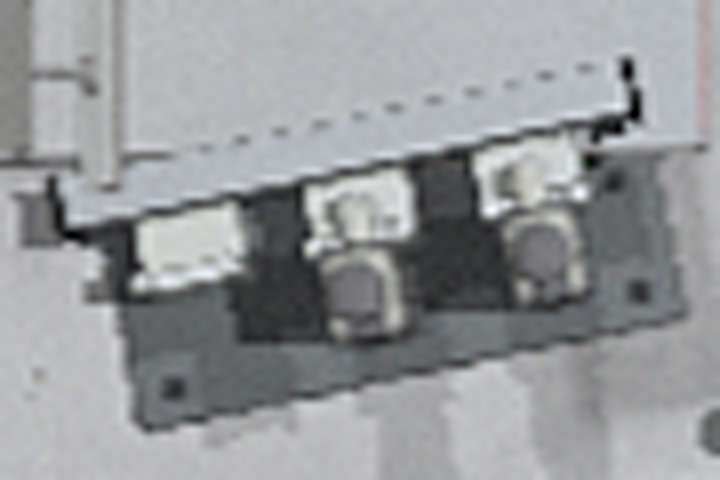

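The pipette is gripped by the head at pipette x = 72 mm. The rack crop shows the free hanger as a white box at (190,245) and a row yaw of about 12°. Fitting it now against the hanger box and both hung pipettes.

Run:
```python
from h import *
t=bot.snapshot('top');s=bot.snapshot('scene')
L=lambda n:np.load(f'pics/{n}.npy')
G=cv2.imread('pics/top0.png');g=cv2.cvtColor(G,cv2.COLOR_BGR2GRAY).astype(float)
a=np.deg2rad(12)
# front foot edge -> yaw at z=.01
for e in[((145,430),(687,315))]:
    P=[onplane(t,(u/8+200-.44,v/8+195-.44),.01) for u,v in e];d=P[0]-P[1];print('yaw front',np.rad2deg(np.arctan2(-d[0],d[1])),np.linalg.norm(d))
# hanging pipettes
U=np.column_stack([[0,0,1],[1,0,0],[0,1,0]]).astype(float)
def fp(obs,x0):
    def f(v):
        T=pose2(v[0],v[1],a,.132)
        T[:3,:3]=T[:3,:3]@Ro.from_euler('y',v[2]).as_matrix()@U
        return sum(np.abs(render(p,T,PIP)-m).sum()/m.sum() for p,m in obs)
    r=minimize(f,x0,method='Nelder-Mead',options=dict(initial_simplex=np.array([x0,[x0[0]+.01,x0[1],0],[x0[0],x0[1]+.01,0],[x0[0],x0[1],.1]]),xatol=1e-4,fatol=1e-4,maxfev=200));return r.x.round(4),round(r.fun,3)
def back(x,k): v=x[:2]+.021*np.array([np.cos(a),np.sin(a)])+k*.066*np.array([-np.sin(a),np.cos(a)]);return v.round(4)
for nm,obs,x0,k in(('mid',[(t,L('top_pipette1')),(s,L('scene_pipette0'))],[.4475,.13,0],1),('right',[(t,L('top_pipette2')),(s,L('scene_pipette2'))],[.465,.07,0],2)):
    x,f=fp(obs,x0);print(nm,x,f,'-> free hanger',back(x,k))
    x,f=fp(obs[1:],x0);print(nm,'scene only',x,f,'-> free hanger',back(x,k))
# white hanger in top view
S=8;W=cv2.resize(g,None,fx=S,fy=S,interpolation=cv2.INTER_CUBIC)
m=np.zeros((420*S,560*S),np.uint8);m[215*S:233*S,214*S:233*S]=W[215*S:233*S,214*S:233*S]>195
n,lab,stt,cen=cv2.connectedComponentsWithStats(m);i=1+np.argmax(stt[1:,4]);v,u=np.where(lab==i)
c,sn=np.cos(a),np.sin(a)
for h in(.16,.169):
    P=np.array([onplane(t,((x+.5)/S-.5,(y+.5)/S-.5),h)[:2] for x,y in zip(u[::7],v[::7])]);X=P@[c,sn];Y=P@[-sn,c]
    q=lambda A:np.percentile(A,[1,99]).round(4)
    print(h,'rack-x range',q(X),'rack-y',q(Y),'px',u.min()/S,u.max()/S,v.min()/S,v.max()/S)
    x0=q(X)[0]+.0035;y0=q(Y).mean();print('hanger',(c*x0-sn*y0).round(4),(sn*x0+c*y0).round(4))
```

```text
yaw front 11.196474387556046 0.23279608749703462
mid [ 0.4611  0.1311 -0.0421] 0.366 -> free hanger [0.4679 0.2   ]
mid scene only [ 0.4673  0.1266 -0.0578] 0.16 -> free hanger [0.4741 0.1955]
right [ 0.4743  0.0659 -0.0403] 0.48 -> free hanger [0.4674 0.1994]
right scene only [ 0.4793  0.0641 -0.0403] 0.281 -> free hanger [0.4724 0.1976]
0.16 rack-x range [0.4979 0.5212] rack-y [0.0764 0.1105] px 217.625 230.0 221.125 230.75
hanger 0.471 0.1957
0.169 rack-x range [0.4971 0.5203] rack-y [0.0754 0.1092] px 217.625 230.0 221.125 230.75
hanger 0.4705 0.1944
```

```bash
cat > hang.py <<'E'
from h import *
import sys
A=np.deg2rad(11.6);HX,HY=.470,.197
c,s=np.cos(A),np.sin(A);Rh=np.column_stack([[0,0,1],[c,s,0],[-s,c,0]])
g=np.load('grip2.npy');Rp=seatR();Rg=Ro.from_quat(g[3:]);T=Ro.from_matrix(Rh@Rp.T)*Rg;tp=Rp.T@(g[:3]-SEAT)
def tgt(x,y,z): return np.array([HX+c*x*mm-s*y*mm,HY+s*x*mm+c*y*mm,.160+z*mm])+Rh@tp
if __name__=='__main__':
    for w in sys.argv[1:]:
        q=tgt(*eval(w));print(w,q.round(4),'ik',ik(q,T).round(2));need(q,T)
E
python3 hang.py -140,0,60 -24,0,20 -24,0,-28
python3 - <<'E'
from h import *
p,R=st();Rp=seatR()
for up in(.06,.12): print(ik(p+Rp[:,2]*up,R).round(2))
E
```

```text
-140,0,60 [0.3327 0.1684 0.2731] ik [ 0.27 -0.02 -0.42  1.18  0.   -1.51]
t 17.05 p [ 0.5068 -0.0926  0.1464] j [-0.284  0.015 -1.112 -0.256 -0.061  0.072] F [-7.8  2.  11.3] op 0.391
offset cm [-17.41  26.11  12.67] rot [-0.5436  0.6501  2.0499]
-24,0,20 [0.4464 0.1917 0.2331] ik [ 0.25  0.22 -0.25  1.1   0.   -1.52]
t 17.05 p [ 0.5068 -0.0926  0.1464] j [-0.284  0.015 -1.112 -0.256 -0.061  0.072] F [-7.8  2.  11.3] op 0.391
offset cm [-6.04 28.44  8.67] rot [-0.5436  0.6501  2.0499]
-24,0,-28 [0.4464 0.1917 0.1851] ik [ 0.25  0.25 -0.34  0.98  0.   -1.52]
t 17.05 p [ 0.5068 -0.0926  0.1464] j [-0.284  0.015 -1.112 -0.256 -0.061  0.072] F [-7.8  2.  11.3] op 0.391
offset cm [-6.04 28.44  3.87] rot [-0.5436  0.6501  2.0499]
t 17.05 p [ 0.5068 -0.0926  0.1464] j [-0.284  0.015 -1.112 -0.256 -0.061  0.072] F [-7.8  2.  11.3] op 0.391
[-0.3   0.01 -0.97 -0.11 -0.05  0.06]
[-0.31  0.03 -0.82  0.03 -0.05  0.05]
```

>>> move_arm([
  {"gripper":0.2,"offset":[0.7,-0.3,0.7],"delta_rot":[0,0,0]},
  {"gripper":0.2,"offset":[1.8,-0.7,1.7],"delta_rot":[0,0,0]},
  {"gripper":0.2,"offset":[3.2,-1.3,3],"delta_rot":[0,0,0]},
  {"gripper":0.2,"offset":[4.6,-1.8,4.6],"delta_rot":[0,0,0]},
  {"gripper":0.2,"offset":[5,-1.8,8],"delta_rot":[0,0,0]},
])

```text
clock: 17.55
eef_pos: [0.5559, -0.1105, 0.2241]
orientation: [0.335, 0.177, 0.923, -0.064]
ft_force: [0.4, -1.0, -1.7]
opening: 0.392
```

>>> move_arm([
  {"gripper":0.2,"offset":[0,0,5],"delta_rot":[0,0,0]},
  {"gripper":0.2,"offset":[-2,2,9],"delta_rot":[0,0,0]},
  {"gripper":0.2,"offset":[-4,5,12],"delta_rot":[0,0,0]},
  {"gripper":0.2,"offset":[-4,5,12],"delta_rot":[0,0,0]},
])

```text
clock: 17.95
eef_pos: [0.5165, -0.0584, 0.351]
orientation: [0.34, 0.176, 0.922, -0.064]
ft_force: [1.0, 0.8, -1.3]
opening: 0.391
```

```bash
python3 hang.py -140,0,60
python3 - <<'E'
from h import *
p,R=st();T=R.as_matrix();z=T[:,2]
ax=np.cross(z,[0,0,-1]);ang=np.arcsin(np.linalg.norm(ax));print('to vertical',(ax/np.linalg.norm(ax)*ang).round(3))
E
```

```text
-140,0,60 [0.3327 0.1684 0.2731] ik [ 0.27 -0.02 -0.42  1.18  0.   -1.51]
t 17.95 p [ 0.5165 -0.0584  0.351 ] j [-0.172 -0.281 -0.691  0.464 -0.13   0.157] F [ 1.   0.8 -1.3] op 0.391
offset cm [-18.37  22.69  -7.8 ] rot [-0.5505  0.6525  2.0466]
t 17.95 p [ 0.5165 -0.0584  0.351 ] j [-0.172 -0.281 -0.691  0.464 -0.13   0.157] F [ 1.   0.8 -1.3] op 0.391
to vertical [0.258 0.659 0.   ]
```

>>> move_arm([
  {"gripper":0.2,"offset":[-3,1,2],"delta_rot":[0.052,0.132,0]},
  {"gripper":0.2,"offset":[-6,2,2],"delta_rot":[0.104,0.264,0]},
  {"gripper":0.2,"offset":[-9,3,2],"delta_rot":[0.155,0.396,0]},
  {"gripper":0.2,"offset":[-12,4,2],"delta_rot":[0.207,0.528,0]},
  {"gripper":0.2,"offset":[-15,5,2],"delta_rot":[0.258,0.659,0]},
])

```text
clock: 18.45
eef_pos: [0.3655, -0.0102, 0.3662]
orientation: [-0.002, 0.188, 0.982, -0.001]
ft_force: [0.0, -0.4, -1.9]
opening: 0.388
```

>>> move_arm([
  {"gripper":0.2,"offset":[-0.5,2,0],"delta_rot":[0,0,0.14]},
  {"gripper":0.2,"offset":[-1,4,0],"delta_rot":[0,0,0.28]},
  {"gripper":0.2,"offset":[-2,6,0],"delta_rot":[0,0,0.42]},
  {"gripper":0.2,"offset":[-3,8,0],"delta_rot":[0,0,0.56]},
  {"gripper":0.2,"offset":[-3.5,10,0],"delta_rot":[0,0,0.7]},
])

```text
clock: 18.95
eef_pos: [0.3308, 0.0901, 0.3648]
orientation: [0.0, -0.163, 0.987, -0.001]
ft_force: [0.4, -0.3, -1.3]
opening: 0.387
```

```bash
python3 hang.py -140,0,60
```

```text
-140,0,60 [0.3327 0.1684 0.2731] ik [ 0.27 -0.02 -0.42  1.18  0.   -1.51]
t 18.95 p [0.3308 0.0901 0.3648] j [ 0.054 -0.108 -0.253  1.425 -0.003 -0.274] F [ 0.4 -0.3 -1.3] op 0.387
offset cm [ 0.2   7.84 -9.17] rot [0.0057 0.0019 1.4466]
```

>>> move_arm([
  {"gripper":0.2,"offset":[0,2,-1],"delta_rot":[0,0,0.14]},
  {"gripper":0.2,"offset":[0,4,-2],"delta_rot":[0,0,0.28]},
  {"gripper":0.2,"offset":[0.2,6,-3],"delta_rot":[0,0,0.42]},
  {"gripper":0.2,"offset":[0.2,7.8,-4],"delta_rot":[0,0,0.56]},
  {"gripper":0.2,"offset":[0.2,7.8,-5],"delta_rot":[0,0,0.7]},
])

```text
clock: 19.45
eef_pos: [0.3334, 0.1688, 0.3142]
orientation: [0.001, -0.493, 0.87, -0.001]
ft_force: [0.3, -0.1, -0.7]
opening: 0.39
```

>>> move_arm([
  {"gripper":0.2,"offset":[0,0,0],"delta_rot":[0,0,0.14]},
  {"gripper":0.2,"offset":[0,0,0],"delta_rot":[0,0,0.28]},
  {"gripper":0.2,"offset":[0,0,0],"delta_rot":[0,0,0.42]},
  {"gripper":0.2,"offset":[0,0,0],"delta_rot":[0,0,0.56]},
  {"gripper":0.2,"offset":[0,0,0],"delta_rot":[0,0,0.7]},
])

```text
clock: 19.95
eef_pos: [0.3334, 0.1673, 0.3147]
orientation: [-0.001, 0.761, -0.649, 0.001]
ft_force: [-1.2, 0.3, -1.4]
opening: 0.389
```

```bash
python3 hang.py -140,0,60
```

```text
-140,0,60 [0.3327 0.1684 0.2731] ik [ 0.27 -0.02 -0.42  1.18  0.   -1.51]
t 19.95 p [0.3334 0.1673 0.3147] j [ 0.268 -0.044 -0.324  1.288  0.    -1.46 ] F [-1.2  0.3 -1.4] op 0.389
offset cm [-0.07  0.11 -4.16] rot [0.0024 0.0043 0.0463]
```

>>> move_arm([
  {"gripper":0.2,"offset":[2,0.5,-2],"delta_rot":[0,0,0.046]},
  {"gripper":0.2,"offset":[4,1,-4],"delta_rot":[0,0,0.046]},
  {"gripper":0.2,"offset":[6.8,1.4,-5.5],"delta_rot":[0,0,0.046]},
  {"gripper":0.2,"offset":[6.8,1.4,-5.5],"delta_rot":[0,0,0.046]},
  {"gripper":0.2,"offset":[6.8,1.4,-5.5],"delta_rot":[0,0,0.046]},
])

```text
clock: 20.45
eef_pos: [0.4011, 0.1811, 0.2594]
orientation: [-0.0, 0.773, -0.634, 0.0]
ft_force: [0.6, -0.2, -0.8]
opening: 0.385
```

```bash
cat > look.py <<'E'
from hang import *
def look(fn):
    p,R=st();t=bot.snapshot('top');s=bot.snapshot('scene');S=8
    Tp=np.eye(4);Tp[:3,:3]=R.as_matrix()@Rg.as_matrix().T@Rp;Tp[:3,3]=p-Tp[:3,:3]@tp
    Th=pose2(HX,HY,A,.16);H=[box(np.array(b)*mm) for b in[[-3.5,3.5,13,20,-37,9],[-3.5,3.5,-20,-13,-37,9],[-3.5,3.5,-20,20,-37,0]]]
    out=[]
    for c_,(x,y,w,h) in((t,(200,190,50,60)),(s,(230,165,50,60))):
        im=cv2.resize(c_['color'],None,fx=S,fy=S,interpolation=cv2.INTER_CUBIC)
        for TT,B,col in((Tp,PIP,(0,0,255)),(Th,H,(0,255,0))):
            for b in B:
                q=(proj(c_,tf(TT,b))+.5)*S-.5;cv2.polylines(im,[cv2.convexHull(q.astype(np.float32)).round().astype(np.int32)],True,col,1)
        out.append(im[y*S:(y+h)*S,x*S:(x+w)*S])
    cv2.imwrite(fn,np.hstack(out))
    print('pip in hanger',(Th[:3,:3].T@(Tp[:3,3]-Th[:3,3])*1000).round(1))
if __name__=='__main__': look(sys.argv[1])
E
python3 look.py pics/l1.png; python3 hang.py -24,0,25
```

```text
t 20.45 p [0.4011 0.1811 0.2594] j [ 0.258  0.112 -0.306  1.152  0.    -1.511] F [ 0.6 -0.2 -0.8] op 0.385
pip in hanger [-70.4  -1.5  46.3]
-24,0,25 [0.4464 0.1917 0.2381] ik [ 0.25  0.21 -0.24  1.12  0.   -1.52]
t 20.55 p [0.401  0.1813 0.2604] j [ 0.258  0.11  -0.306  1.152  0.    -1.511] F [ 0.4  0.7 -1.6] op 0.388
offset cm [ 4.53  1.04 -2.23] rot [0.0022 0.0047 0.0061]
```

View pics/l1.png

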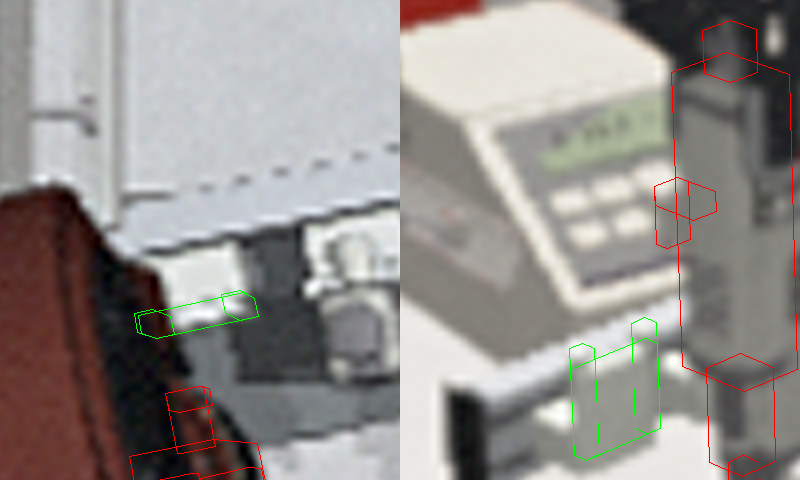

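The green model sits on the visible hanger plate. The hook is hard to make out, so one plain enlarged view.

Run:
```python
from h import *
s=bot.snapshot('scene');cv2.imwrite('pics/l2.png',cv2.resize(s['color'][150:225,290:350][:, :]if 0 else s['color'][150:225,245:345],None,fx=8,fy=8,interpolation=cv2.INTER_CUBIC))
print([(k,[(np.round(d['at'],1).tolist(),round(d['conf'],2)) for d in bot.mark_of(s,k)][:3]) for k in('pipette_head','pipette_hook','hanger_free','hung_place')])
```

```text
[('pipette_head', [([180.1, 272.1], 0.84)]), ('pipette_hook', [([194.7, 269.8], 0.58)]), ('hanger_free', [([206.0, 256.2], 0.78)]), ('hung_place', [([219.7, 262.6], 0.61)])]
```

View pics/l2.png

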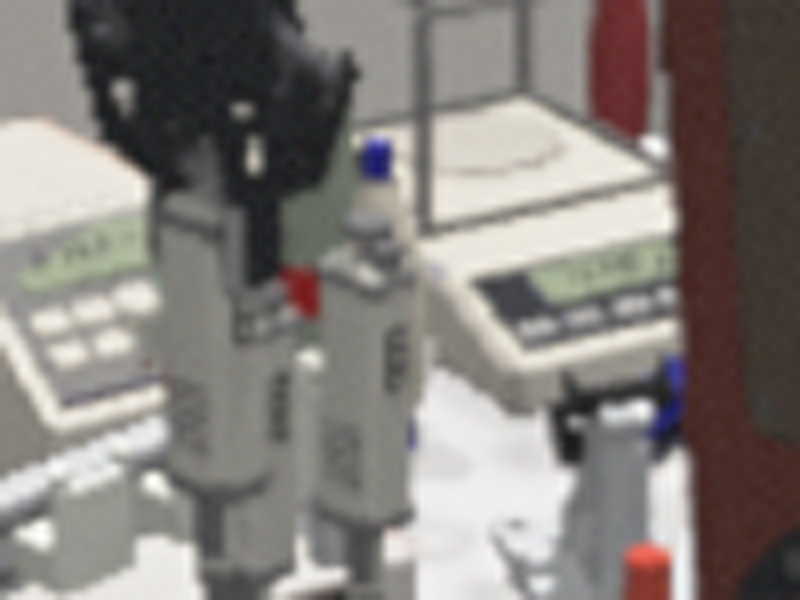

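The grille and label on the held pipette sit as on the hung ones, so the hook faces the back. Moving over the notch.

>>> move_arm([
  {"gripper":0.2,"offset":[2,0.5,-0.7],"delta_rot":[0,0,0]},
  {"gripper":0.2,"offset":[3.5,0.8,-1.5],"delta_rot":[0,0,0]},
  {"gripper":0.2,"offset":[4.5,1,-2.2],"delta_rot":[0,0,0]},
  {"gripper":0.2,"offset":[4.5,1,-2.2],"delta_rot":[0,0,0]},
  {"gripper":0.2,"offset":[4.5,1,-2.2],"delta_rot":[0,0,0]},
])

```text
clock: 21.3
eef_pos: [0.446, 0.1913, 0.2381]
orientation: [-0.001, 0.774, -0.634, 0.001]
ft_force: [0.5, 0.5, -0.7]
opening: 0.388
```

```bash
python3 look.py pics/l3.png; python3 hang.py -24,1,-5
```

```text
t 21.3 p [0.446  0.1913 0.2381] j [ 0.254  0.21  -0.244  1.115  0.    -1.514] F [ 0.5  0.5 -0.7] op 0.388
pip in hanger [-24.3  -0.5  25. ]
-24,1,-5 [0.4462 0.1927 0.2081] ik [ 0.25  0.23 -0.3   1.04  0.   -1.52]
t 21.4 p [0.4461 0.1914 0.2385] j [ 0.254  0.209 -0.244  1.115  0.    -1.514] F [-0.3  0.7 -1.1] op 0.388
offset cm [ 0.01  0.13 -3.04] rot [0.0022 0.005  0.006 ]
```

View pics/l3.png

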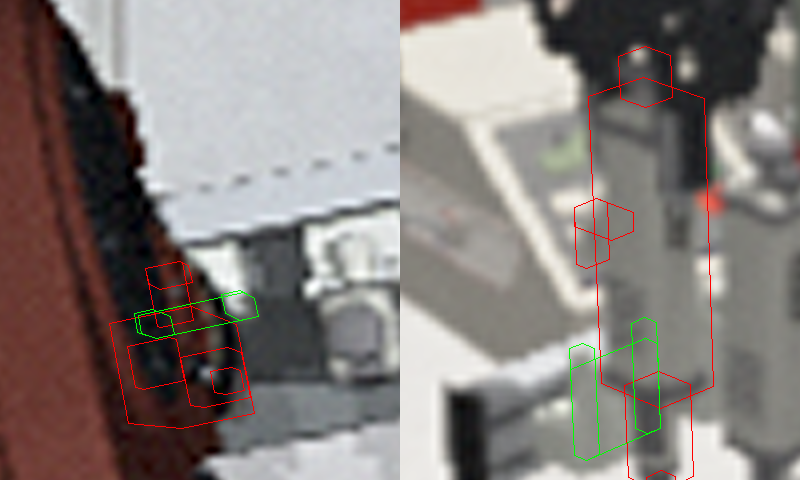

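>>> move_arm([
  {"gripper":0.2,"offset":[0,0.1,-1],"delta_rot":[0,0,0]},
  {"gripper":0.2,"offset":[0,0.1,-2],"delta_rot":[0,0,0]},
  {"gripper":0.2,"offset":[0,0.1,-3],"delta_rot":[0,0,0]},
  {"gripper":0.2,"offset":[0,0.1,-3.5],"delta_rot":[0,0,0]},
  {"gripper":0.2,"offset":[0,0.1,-3.5],"delta_rot":[0,0,0]},
])

```text
clock: 21.9
eef_pos: [0.4459, 0.1923, 0.2021]
orientation: [-0.001, 0.774, -0.634, 0.0]
ft_force: [-1.1, 0.3, -1.1]
opening: 0.395
```

```bash
python3 hang.py -24,1,-18
```

```text
-24,1,-18 [0.4462 0.1927 0.1951] ik [ 0.25  0.24 -0.32  1.01  0.   -1.52]
t 21.9 p [0.4459 0.1923 0.2021] j [ 0.256  0.235 -0.309  1.026  0.    -1.512] F [-1.1  0.3 -1.1] op 0.395
offset cm [ 0.03  0.04 -0.7 ] rot [0.0028 0.0032 0.006 ]
```

>>> move_arm([
  {"gripper":0.2,"offset":[0,0,-0.4],"delta_rot":[0,0,0]},
  {"gripper":0.2,"offset":[0,0,-0.8],"delta_rot":[0,0,0]},
  {"gripper":0.2,"offset":[0,0,-1],"delta_rot":[0,0,0]},
  {"gripper":0.2,"offset":[0,0,-1],"delta_rot":[0,0,0]},
])

```text
clock: 22.3
eef_pos: [0.4464, 0.1924, 0.1929]
orientation: [-0.001, 0.774, -0.634, 0.001]
ft_force: [-0.3, 0.5, -1.4]
opening: 0.39
```

```bash
python3 hang.py -24,1,-28
```

```text
-24,1,-28 [0.4462 0.1927 0.1851] ik [ 0.25  0.25 -0.34  0.98  0.   -1.52]
t 22.3 p [0.4464 0.1924 0.1929] j [ 0.256  0.242 -0.325  1.001  0.    -1.512] F [-0.3  0.5 -1.4] op 0.39
offset cm [-0.03  0.03 -0.78] rot [0.0024 0.0046 0.0061]
```

>>> move_arm([
  {"gripper":0.2,"offset":[0,0,-0.5],"delta_rot":[0,0,0]},
  {"gripper":0.2,"offset":[0,0,-0.8],"delta_rot":[0,0,0]},
  {"gripper":0.2,"offset":[0,0,-0.8],"delta_rot":[0,0,0]},
])

```text
clock: 22.6
eef_pos: [0.4469, 0.1925, 0.1866]
orientation: [-0.002, 0.774, -0.634, 0.001]
ft_force: [-5.5, -1.2, 17.2]
opening: 0.393
```

```bash
python3 hang.py -24,1,-28
```

```text
-24,1,-28 [0.4462 0.1927 0.1851] ik [ 0.25  0.25 -0.34  0.98  0.   -1.52]
t 22.6 p [0.4469 0.1925 0.1866] j [ 0.256  0.246 -0.337  0.983  0.    -1.512] F [-5.5 -1.2 17.2] op 0.393
offset cm [-0.07  0.02 -0.15] rot [0.002  0.0067 0.006 ]
```

Contact at the expected height: the hook's arm is on the notch. Easing up 1 mm and moving back until the handle touches the plate.

>>> move_arm([
  {"gripper":0.2,"offset":[0,0,0.1],"delta_rot":[0,0,0]},
  {"gripper":0.2,"offset":[0.2,0.05,0.1],"delta_rot":[0,0,0]},
  {"gripper":0.2,"offset":[0.2,0.05,0.1],"delta_rot":[0,0,0]},
])

```text
clock: 22.9
eef_pos: [0.4478, 0.1929, 0.1867]
orientation: [-0.001, 0.774, -0.634, 0.001]
ft_force: [-8.2, -1.2, 15.0]
opening: 0.391
```

```bash
python3 hang.py -21,1,-28
```

```text
-21,1,-28 [0.4491 0.1933 0.1851] ik [ 0.25  0.26 -0.33  0.98  0.   -1.52]
t 22.9 p [0.4478 0.1929 0.1867] j [ 0.256  0.25  -0.331  0.987  0.    -1.513] F [-8.2 -1.2 15. ] op 0.391
offset cm [ 0.13  0.05 -0.16] rot [0.0025 0.0039 0.0059]
```

>>> move_arm([
  {"gripper":0.2,"offset":[0,0,0.15],"delta_rot":[0,0,0]},
  {"gripper":0.2,"offset":[0.1,0.02,0.15],"delta_rot":[0,0,0]},
  {"gripper":0.2,"offset":[0.1,0.02,0.15],"delta_rot":[0,0,0]},
])

```text
clock: 23.2
eef_pos: [0.4496, 0.1931, 0.1873]
orientation: [-0.001, 0.774, -0.634, 0.001]
ft_force: [0.3, -0.5, -1.6]
opening: 0.393
```

```bash
python3 hang.py -21,1,-28
```

```text
-21,1,-28 [0.4491 0.1933 0.1851] ik [ 0.25  0.26 -0.33  0.98  0.   -1.52]
t 23.2 p [0.4496 0.1931 0.1873] j [ 0.256  0.252 -0.327  0.989  0.    -1.513] F [ 0.3 -0.5 -1.6] op 0.393
offset cm [-0.05  0.02 -0.23] rot [0.0024 0.0046 0.0061]
```

>>> move_arm([
  {"gripper":0.2,"offset":[0.1,0.02,0],"delta_rot":[0,0,0]},
  {"gripper":0.2,"offset":[0.2,0.04,0],"delta_rot":[0,0,0]},
  {"gripper":0.2,"offset":[0.2,0.04,0],"delta_rot":[0,0,0]},
])

```text
clock: 23.5
eef_pos: [0.45, 0.1933, 0.1871]
orientation: [0.0, 0.774, -0.634, -0.0]
ft_force: [-6.6, -1.2, 2.2]
opening: 0.39
```

>>> move_arm([
  {"gripper":0.2,"offset":[-0.18,-0.04,-0.1],"delta_rot":[0,0,0]},
  {"gripper":0.2,"offset":[-0.18,-0.04,-0.1],"delta_rot":[0,0,0]},
  {"gripper":0.45,"offset":[-0.18,-0.04,-0.1],"delta_rot":[0,0,0]},
  {"gripper":0.5,"offset":[-0.18,-0.04,-0.1],"delta_rot":[0,0,0]},
  {"gripper":0.55,"offset":[-0.18,-0.04,-0.1],"delta_rot":[0,0,0]},
])

```text
clock: 24.0
eef_pos: [0.4501, 0.1932, 0.1866]
orientation: [-0.002, 0.774, -0.634, 0.001]
ft_force: [-0.9, -0.0, 0.4]
opening: 0.548
```

>>> move_arm([
  {"gripper":0.55,"offset":[0,0,0],"delta_rot":[0,0,0]},
  {"gripper":0.55,"offset":[0,0,0],"delta_rot":[0,0,0]},
  {"gripper":0.55,"offset":[0,0,0],"delta_rot":[0,0,0]},
])

```text
clock: 24.3
eef_pos: [0.4498, 0.1932, 0.1866]
orientation: [-0.001, 0.774, -0.634, 0.001]
ft_force: [-0.6, 0.8, -0.1]
opening: 0.547
```

>>> move_arm([
  {"gripper":0.55,"offset":[0,0,1],"delta_rot":[0,0,0]},
  {"gripper":0.55,"offset":[0,0,3],"delta_rot":[0,0,0]},
  {"gripper":0.55,"offset":[0,0,6],"delta_rot":[0,0,0]},
  {"gripper":0.55,"offset":[0,0,10],"delta_rot":[0,0,0]},
  {"gripper":0.55,"offset":[0,0,14],"delta_rot":[0,0,0]},
])

```text
clock: 24.8
eef_pos: [0.4493, 0.193, 0.3288]
orientation: [-0.001, 0.774, -0.634, 0.001]
ft_force: [0.6, -0.2, -0.4]
opening: 0.551
```

>>> move_arm([
  {"gripper":0.55,"offset":[-4,-3,1],"delta_rot":[0,0,0]},
  {"gripper":0.55,"offset":[-8,-7,1],"delta_rot":[0,0,0]},
  {"gripper":0.55,"offset":[-12,-11,1],"delta_rot":[0,0,0]},
  {"gripper":0.55,"offset":[-14,-15,1],"delta_rot":[0,0,0]},
  {"gripper":0.55,"offset":[-14,-20,1],"delta_rot":[0,0,0]},
])

```text
clock: 25.3
eef_pos: [0.3081, 0.0027, 0.3377]
orientation: [-0.002, 0.774, -0.633, 0.002]
ft_force: [2.8, -0.2, -0.9]
opening: 0.549
```

Run:
```python
from h import *
st();t=bot.snapshot('top');s=bot.snapshot('scene')
a=cv2.resize(t['color'][195:255,200:290],(400,267),interpolation=cv2.INTER_CUBIC);a=np.vstack([a,np.zeros((213,400,3),np.uint8)])
b=cv2.resize(s['color'][165:245,230:297],(400,480),interpolation=cv2.INTER_CUBIC)
cv2.imwrite('pics/end.png',np.hstack([a,b]))
```

```text
t 25.3 p [0.3081 0.0027 0.3377] j [-2.320e-01 -1.820e-01 -3.830e-01  1.366e+00  2.000e-03 -2.004e+00] F [ 2.8 -0.2 -0.9] op 0.549
```

View pics/end.png

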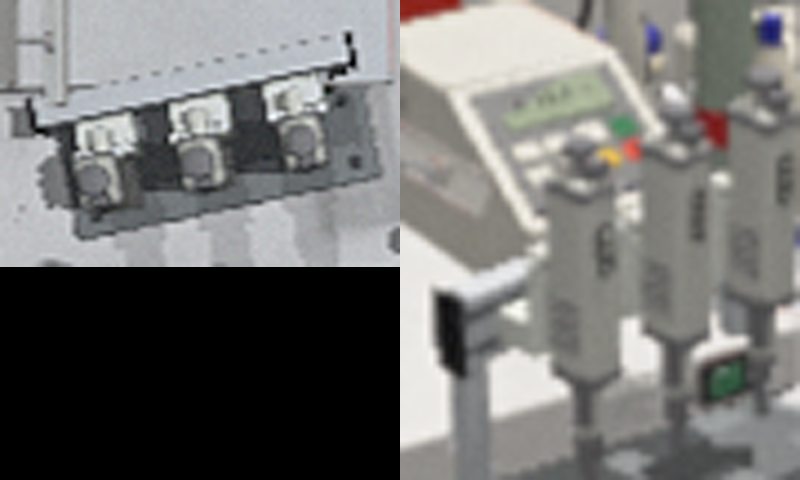

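Three pipettes now hang alike in both views. The new one is on the left, at top (95,180) and scene (585,270), upright with its hook in the hanger. The robot is clear of everything, so I'm handing in.

>>> move_arm([
  {"gripper":0.55,"offset":[0,0,0],"delta_rot":[0,0,0]},
  {"gripper":0.55,"offset":[0,0,0],"delta_rot":[0,0,0]},
])

```text
clock: 25.6
eef_pos: [0.3108, 0.0035, 0.337]
orientation: [-0.002, 0.774, -0.634, 0.001]
ft_force: [-0.1, -0.1, -0.5]
opening: 0.546
```

```bash
python3 -c "
from station import bot
print(bot.job_done())"
```

```text
the job is handed in; nothing more can be done
None
```

The pipette now hangs upright by its finger hook in the notch of the empty hanger, and I handed the job in at 25.6 s on the robot's clock. It was laid in the bench rest, let go, taken again by the head at pipette x = 72 mm, then lifted out and hung.

**Last checks:**
- The final pictures from both cameras show three pipettes hanging alike, with the robot clear.
- In the rest, the top view matched the predicted outline to within a millimetre or two before I took the pipette by the head.
- At the hanger, the hook met the notch within about 2 mm of the expected height, and the weight left the gripper on release.

**What did not go to plan or stayed unsure:**
- My first grip, square to the handle, could not reach the seated pose because joint 4 came to its limit. I laid the pipette back where it had been and regripped it leaning 20° toward the head.
- A wrist force of about 27 N showed for one reading at that limit and was gone at the next. The highest contact force I read afterwards was about 18 N, setting the hook on the notch.
- Both cameras were blocked while I seated the pipette, so I did that by force readings.
- The hook itself could not be seen clearly at the hanger. I judged which way it faced from the tool's orientation and the matching label and grille on the hung pipettes.
- I did not re-measure the other loose items. Nothing in the readings suggests that any of them was touched.

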